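Weigh a batch of roller sleeves on the beam balance

TASK

The pan of the beam balance still carries two channel brackets from the last weighing: move them into the shallow steel tray. Then lift all the grey sleeves out of the grey bin onto the pan, and slide the counterpoise along the beam until the beam, let go, comes to rest level.

Things in the scene. Friction and masses are not known exactly. Their poses are not given: they have to be found in the camera images.
- balance: Beam balance, fixed. Origin on the underside of its 16 mm high base, below the pivot, which is 75 mm above the table. Its y axis runs along the beam: pan on the +y side, counterpoise on the -y side; z up. Base: y -0.205 to 0.11, x -0.04 to 0.04. A white index plate with a level mark, 114 mm high, stands at y -0.22, x +0.026 by the beam's free end (y -0.239).
- beam (a joint): Tilt of the beam, rad: 0 level, positive = pan side up (counterpoise too far out), negative = pan side down (too far in). Stops at -0.08 and 0.08. Let go, it settles in about 2 s. Between the stops a weak return spring (1.6 N m/rad) makes the tilt grow with the imbalance: about 0.0052 rad per mm of counterpoise travel. With the pan empty it is level at counterpoise 0.
- pan_floor (a point): Centre of the upper face of the pan's floor: flat steel plate 130 mm (its x) by 200 mm (its y, along the beam), rim 8 mm high and 4 mm thick. Centre 100 mm from the pivot, floor 113 mm above the table when level. A parallel linkage keeps the pan level (z up) while it rises and sinks by up to 8 mm with the beam, so where on the pan a load lies makes no difference.
- poise (a joint): Travel in m of the counterpoise along the beam: 0 = inner end (75 mm from the pivot), 0.13 = outer end; grows away from the pan. It stays where it is left; moving it takes about 3 N. Weight 0.85 kg.
- poise_grip (a point): Centre of the upright grip on the dark steel counterpoise: block 20 mm across the beam (x), 34 mm along it (y), reaching 17 mm above this point and 25 mm below it, where the wider body (43 mm across, 46 mm along) begins. The point is 46 mm above the beam's middle line; its y axis points along the beam to the pan and tilts with the beam.
- bin: Grey plastic open bin, fixed; origin at the centre of its underside, x across, y along. Outside 150 x 210 mm and 85 mm high (rim lip 158 x 220 mm), inside 128 mm (x) by 188 mm (y), floor 3 mm up. The sleeves stand in it in a row along its y axis, some 60 mm apart.
- tray: Shallow open steel tray, fixed to the table; outside 140 mm (x) by 200 mm (y), walls 24 mm high and 3 mm thick, floor 3 mm thick; origin at the centre of its underside.
- bracket_a_mid (a point): Centre of one of the two channel brackets that lie on the pan at the start: bent steel channel, 110 mm long (its y), 40 mm wide over its two upright cheeks (its x; 54 mm over a bolt), 31 mm high (z up), 0.34 kg. Take it across the cheeks.
- bracket_b_mid (a point): Centre of the second channel bracket, the same as the first; at the start they lie side by side across the beam, some 80 mm apart.
- sleeve_a_mid (a point): Centre of a grey rubber roller sleeve: cylinder standing upright (axis z), 54 mm diameter, 74 mm high, its bore closed by a steel plug just below each end; 0.19 to 0.34 kg. Absent in some runs.
- sleeve_b_mid (a point): Centre of a grey rubber roller sleeve: cylinder standing upright (axis z), 57 mm diameter, 70 mm high, its bore closed by a steel plug just below each end; 0.19 to 0.34 kg. Absent in some runs.
- sleeve_c_mid (a point): Centre of a grey rubber roller sleeve: cylinder standing upright (axis z), 54 mm diameter, 74 mm high, its bore closed by a steel plug just below each end; 0.19 to 0.34 kg. Absent in some runs.

How it is judged (in metres and radians):
On the way, in this order (a step that is already met when the one before it is completed fails the run):
1. both channel brackets lie in the tray (x of bracket_a_mid in the frame of tray between -0.07 and 0.07 m and y of bracket_a_mid in the frame of tray between -0.1 and 0.1 m and z of each of bracket_a_mid, bracket_b_mid in the frame of tray below 0.045 m and x of bracket_b_mid in the frame of tray between -0.07 and 0.07 m and y of bracket_b_mid in the frame of tray between -0.1 and 0.1 m), for 0.2 s.
2. all the sleeves are on the pan (x of sleeve_a_mid in the frame of pan_floor between -0.065 and 0.065 m and y of sleeve_a_mid in the frame of pan_floor between -0.1 and 0.1 m and z of sleeve_a_mid in the frame of pan_floor between 0.01 and 0.13 m and x of sleeve_b_mid in the frame of pan_floor between -0.065 and 0.065 m and y of sleeve_b_mid in the frame of pan_floor between -0.1 and 0.1 m and z of sleeve_b_mid in the frame of pan_floor between 0.01 and 0.13 m and x of sleeve_c_mid in the frame of pan_floor between -0.065 and 0.065 m and y of sleeve_c_mid in the frame of pan_floor between -0.1 and 0.1 m and z of sleeve_c_mid in the frame of pan_floor between 0.01 and 0.13 m), for 0.2 s.
At the end, for the whole second after the job is handed in: Both brackets lie in the tray (their centres within the tray's outline and under 45 mm above its underside), the centre of every sleeve present is over the pan and above its floor, and the beam rests within 0.025 rad of level (under 0.03 rad/s) (all of step 1 and all of step 2 and value of joint beam between -0.025 and 0.025 rad and velocity of joint beam between -0.03 and 0.03 rad/s); the robot touches nothing.
Of sleeve_a, sleeve_b, sleeve_c only 2 to 3 are there at a start; the rules pass over those that are not, and their reading is None.
At some moment in a run one of bracket_a, bracket_b, sleeve_a, sleeve_b, sleeve_c may be knocked a few centimetres aside while the robot is not near it.
Once in a run the grip may slacken for a moment while it holds something.
It also fails if it takes over 210 s, if anything falls off the work surface, if the arm or the gripper's body presses on something with over 40 N, if the wrist force passes 120 N, or if a joint passes its speed limit or range.

ROBOT

A 7-joint arm with a two-finger parallel gripper is mounted at the origin on a cart in front of the work surface, level with it; the furniture and walls round the work are solid. World frame = base frame: x ahead of the robot, y to its left, z up, the work surface at z = 0. Lengths are in mm, angles in rad, forces in N, time in s.
With the tool pointing down it reaches from about 400 to 850 mm from the base axis. Payload 4.5 kg.
Tool frame: the origin (TCP) lies between the finger pads; the fingertips stand 14 mm ahead of it and the grasp point (between the pads) lies 5 mm behind it; z points along the fingers, x is the direction in which the jaws open and shut, and the axes are right-handed (so a half turn about z gives the same grasp; the last joint's range is limited). The gripper opens to 88 mm and grips with 3 to 60 N. Pads are 18 mm wide; open, the fingers measure 123 mm over their backs; the gripper's body (75 mm by 187 mm) begins 45 mm behind the grasp point.
Start: joints at [-1.2, 0.689, -0.195, 1.565, 0.157, 0.902, -0.215], TCP at [206.524, 589.915, 252.743] pointing down, gripper open.
Joint ranges: [-3.01, 3.01], [-0.46, 2.08], [-1.47, 1.51], [0.13, 2.56], [-1, 4.14], [0.04, 2.09], [-2.66, 2.66]. Speed limits (rad/s): [2.57, 2.57, 3.14, 3.14, 3.14, 3.14, 3.14].

INTERFACE

Orientations are given as [roll, pitch, yaw] about the fixed x, y, z axes, in that order (R = Rz(yaw) Ry(pitch) Rx(roll)).
In Python, from bench import bot, viewer, job, spotter gives the robot as it stands.
- The arm moves only by the tool move_arm, never from a script. Its argument "steps" is text: rows parted by semicolons, each of 7 numbers parted by spaces: the opening, from -1 (shut) to 1 (fully open), then the shift along the tool's x, y, z in mm, then the turn, a rotation vector about the tool's x, y, z in degrees. A call has 1 to 12 rows; each row is the pose to reach, as a shift and turn from the pose measured when the call began, along the tool's axes at that moment; what a row does not reach only later rows make up. A row lasts 1/8 s, in which the tool goes at most 62.5 mm and 10.7 degrees, less where a joint would pass 70% of its speed; a pose out of reach is approached as far as the arm can. A call with a gripper value outside its range is refused whole. The fingers move at their own pace and stop on an object; the grip force is fixed at half the most. Time passes only in rows, so rows that repeat a pose let the fingers close. It gives the time, the measured TCP pose, the force and the opening at its end, in the units of the state.
- bot.read_state(): the state, without advancing time (a new reading comes with each control period).
- viewer.get_image(name): name is "scene" or "top"; returns a dict with "frame" (480x640x3 uint8, blue, green, red), "fx", "fy", "cx", "cy" (pixels), "eye" and "orientation" of the camera in the world. Camera axes: x right, y down, z forward; pixel columns grow to the right and rows downward; lengths in mm; the calibration is good to about 2 mm. A picture is of the moment at which its call begins. There is no depth.
- job.sign_off(): hands the job in, once; it reports no verdict.
Trained networks look in a picture, given as the dict that the camera call returned (one of the last four; its "shot" number tells which), for a name from the list of things; names that differ only in an ending like _2 or _b are one class to them, and where a whole thing is asked for, a point or a joint stands for the part that bears it (a point fixed in the world has none). Each returns a list of dicts, best first, with "conf" (0 to 1); they miss things now and then, are a little off and sometimes report something else, mostly with a low value. They report only what shows in the picture. A call takes as long as a camera call.
- spotter.masks_of(picture, query): "pixels" (480x640 bool, what is visible of it) and "bbox" ([left, top, right, bottom] in pixels, round what is visible of it).
- spotter.tip_of(picture, query): "pixel" ([row, column] in pixels: a listed point, or the origin of a listed thing).
The state is a dict: "t": time; "joint_pos": joint angles; "qd": joint speeds; "joint_torque": joint torques, N m; "ee_pos": TCP position; "ee_rot": TCP orientation; "contact_force": force on the tool from outside, world axes, zero at the start; "torque": the same for the moment, N m; "opening": finger opening in mm.
Only numpy, scipy, OpenCV 4.12 (cv2) and the standard library are available. Lean on these libraries where they do the work, as an engineer would, in place of code of your own. Each camera call takes 0.05 s, during which the arm holds its last target.

## Working session

There is one attempt and no reset: what is moved stays moved. The work goes in short steps, Python scripts to look and compute and a tool call to move; the robot and the scene stay as the last step left them, time stands still between calls to the robot, and variables do not carry over. Pictures are saved under pics/ and viewed, and the job is handed in when it is done.

Besides the shell and the picture viewer there is one more tool, called as name(argument=value, ...) on one line, values as JSON. move_arm: Moves the arm, as the interface text tells. Its arguments: {"type":"object","properties":{"steps":{"type":"string"}},"required":["steps"]}

```bash
mkdir -p pics; ls; python3 - <<'E'
from bench import bot, viewer, job, spotter
import cv2
s=bot.read_state();print(s)
for n in("scene","top"):
    p=viewer.get_image(n);cv2.imwrite(f"pics/{n}0.png",p["frame"])
    print(n,{k:v for k,v in p.items() if k!="frame"})
E
```

```text
pics
{'t': 0.0, 'joint_pos': array([-1.20017712,  0.68996304, -0.1944805 ,  1.56630991,  0.15732778,
        0.90248673, -0.21510277]), 'qd': array([-0.00161565,  0.00023195, -0.00159355, -0.00070801,  0.0001418 ,
        0.0008293 , -0.00105168]), 'joint_torque': array([-2.11457968e-04, -5.27543521e+01, -1.26676697e+00, -1.53433353e+01,
       -5.26316394e-02,  6.30933748e-03,  1.69477157e-04]), 'ee_pos': array([206.42859018, 589.30740928, 251.93132094]), 'ee_rot': array([3.14142201e+00, 1.76724296e-03, 1.23404580e+00]), 'contact_force': array([ 0.60955426, -0.00225162, -0.78490614]), 'torque': array([ 0.04325533, -0.01447417,  0.00707245]), 'opening': 88.22273173788514}
scene {'fx': 525.0396947191479, 'fy': 525.0396947191479, 'cx': 323.4136286506427, 'cy': 239.86193986078544, 'eye': array([ 227.1023163 , -443.1897052 ,  800.07152299]), 'orientation': array([-2.42556814,  0.00541623, -0.51040178]), 'shot': 1}
top {'fx': 456.6551557918266, 'fy': 456.6551557918266, 'cx': 321.37674875137446, 'cy': 241.50685804902585, 'eye': array([ 495.06778117,  132.55119772, 1072.01054815]), 'orientation': array([-3.10598999, -0.00381766, -1.54618256]), 'shot': 2}
```

View pics/scene0.png

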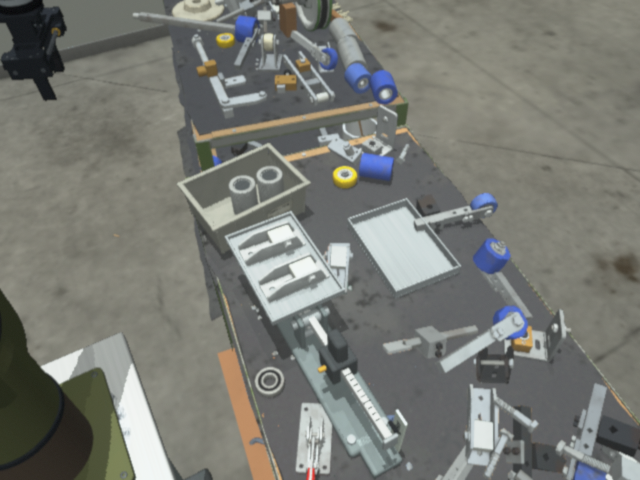

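View pics/top0.png

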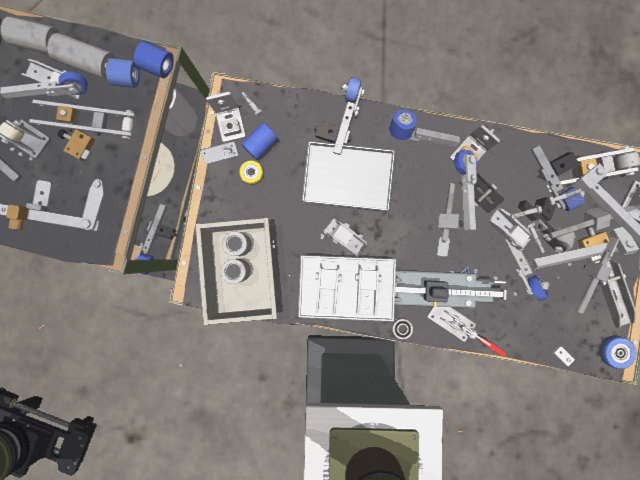

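The pictures show the pan with two brackets at top (328,288) and (367,288), the tray at (349,176), the bin with two sleeves at (235,243) and (234,270), and the counterpoise at (437,292).

```bash
cat > h.py <<'E'
from bench import bot, viewer, job, spotter
import cv2, numpy as np
from scipy.spatial.transform import Rotation as R
def Rc(p): return R.from_euler('xyz',p["orientation"]).as_matrix()
def ray(p,rc):
    r,c=rc
    return Rc(p)@np.array([(c-p["cx"])/p["fx"],(r-p["cy"])/p["fy"],1.])
def atz(p,rc,z):
    d=ray(p,rc);return p["eye"]+d*(z-p["eye"][2])/d[2]
def proj(p,X):
    v=Rc(p).T@(np.asarray(X,float)-p["eye"]);return np.array([p["cy"]+p["fy"]*v[1]/v[2],p["cx"]+p["fx"]*v[0]/v[2]])
def tri(p,a,q,b):
    d1=ray(p,a);d1/=np.linalg.norm(d1);d2=ray(q,b);d2/=np.linalg.norm(d2)
    A=np.c_[d1,-d2];s=np.linalg.lstsq(A,q["eye"]-p["eye"],rcond=None)[0]
    u=p["eye"]+s[0]*d1;v=q["eye"]+s[1]*d2
    return (u+v)/2,np.linalg.norm(u-v)
def shot(tag):
    o={}
    for n in("top","scene"):
        o[n]=viewer.get_image(n);cv2.imwrite(f"pics/{n}_{tag}.png",o[n]["frame"])
    return o
E
python3 - <<'E'
from h import *
np.set_printoptions(precision=1,suppress=True)
o=shot("1")
for n,p in o.items():
    print(n)
    for q in ["balance","pan_floor","poise_grip","bin","tray","bracket_a_mid","sleeve_a_mid"]:
        print(q,"tip",[(round(t["conf"],2),np.array(t["pixel"]).round(1).tolist()) for t in spotter.tip_of(p,q)][:5])
        for m in spotter.masks_of(p,q)[:4]:
            ys,xs=np.nonzero(m["pixels"]);rect=cv2.minAreaRect(np.c_[xs,ys].astype(np.float32))
            print("   mask",round(m["conf"],2),m["bbox"],len(xs),np.array(rect[0]),np.array(rect[1]),rect[2])
E
```

```text
top
balance tip []
   mask 0.92 [300.1, 257.2, 507.3, 324.2] 7186 [402.2 290.1] [207.9  63.1] 2.6324350833892822
pan_floor tip [(0.68, [289.3, 347.7]), (0.54, [292.3, 440.3])]
   mask 0.97 [297.0, 255.7, 397.2, 319.5] 4029 [346.9 287.9] [96.4 63.9] 2.353296995162964
poise_grip tip [(0.85, [294.7, 436.0])]
   mask 0.64 [424.9, 282.2, 452.5, 305.3] 503 [436.  292.5] [25. 24.] 90.0
   mask 0.27 [319.2, 261.2, 340.7, 311.3] 1000 [328.5 287. ] [52. 25.] 90.0
bin tip [(0.56, [268.8, 240.1]), (0.41, [294.5, 441.4])]
   mask 0.56 [197.9, 215.8, 278.2, 328.2] 6400 [235.8 270.8] [103.   75.2] 85.38934326171875
tray tip [(0.66, [180.5, 350.4])]
   mask 0.94 [305.6, 144.0, 391.4, 211.2] 5080 [348.2 175.8] [86.3 61.2] 6.009006023406982
   mask 0.49 [197.9, 216.5, 278.6, 326.3] 6342 [235.4 271. ] [103.1  74.6] 85.2363510131836
   mask 0.37 [223.0, 228.2, 252.9, 256.0] 586 [236.5 243. ] [24. 29.] 90.0
bracket_a_mid tip [(0.81, [284.4, 327.9])]
   mask 0.74 [318.2, 258.7, 340.5, 313.0] 1083 [328.5 287.5] [53. 25.] 90.0
sleeve_a_mid tip [(0.94, [244.0, 235.8])]
   mask 0.79 [222.0, 229.7, 253.5, 252.
[... 453 characters left out ...]
, 382.4] 1264 [333.  356.4] [48.  37.8] 60.2551155090332
bin tip [(0.78, [213.3, 249.9]), (0.3, [339.2, 311.6])]
   mask 0.86 [177.1, 144.7, 309.9, 256.0] 6055 [248.1 192.9] [ 82.4 118.4] 62.8648567199707
tray tip [(0.61, [248.3, 400.0]), (0.25, [211.5, 250.3])]
   mask 0.67 [227.1, 212.9, 345.5, 324.6] 3829 [285. 264.] [106.7  81.2] 61.22019577026367
   mask 0.55 [346.7, 196.9, 459.7, 300.5] 6287 [403.4 245. ] [105.   73.9] 57.200469970703125
bracket_a_mid tip [(0.68, [242.7, 271.4])]
sleeve_a_mid tip [(0.82, [186.2, 268.3])]
   mask 0.6 [256.2, 166.8, 283.9, 204.0] 800 [269.5 183.5] [35. 27.] 90.0
   mask 0.23 [227.9, 212.7, 394.5, 452.3] 6741 [322.8 332.9] [263.8  80.3] 60.572540283203125
```

```bash
python3 - <<'E'
from h import *
f=cv2.imread("pics/top_1.png")[205:335,190:520]
cv2.imwrite("pics/z1.png",cv2.resize(f,None,fx=2.4,fy=2.4,interpolation=cv2.INTER_CUBIC))
f=cv2.imread("pics/scene_1.png")[130:480,170:480]
cv2.imwrite("pics/z2.png",cv2.resize(f,None,fx=1.7,fy=1.7,interpolation=cv2.INTER_CUBIC))
E
```

```text
(no output)
```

View pics/z1.png

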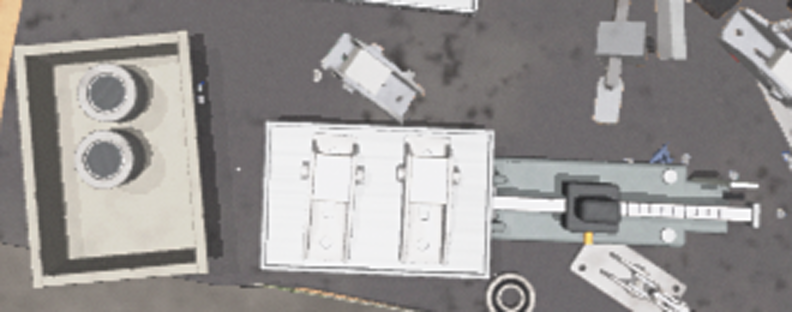

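View pics/z2.png

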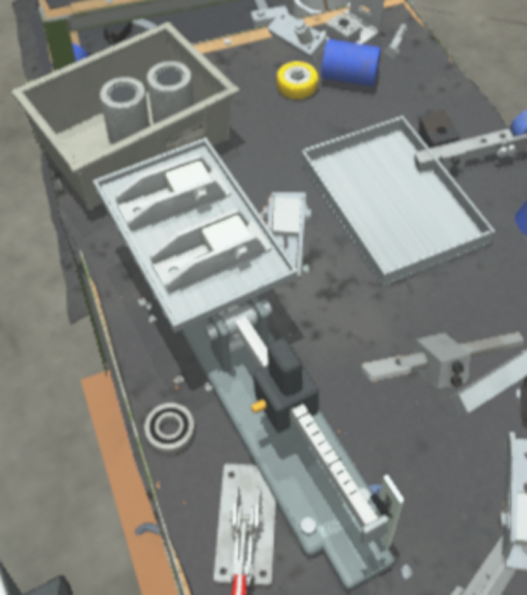

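```bash
python3 - <<'E'
from h import *
np.set_printoptions(precision=1,suppress=True)
p=viewer.get_image("top");q=viewer.get_image("scene")
U=lambda x,y:(205+y/2.4,190+x/2.4)
V=lambda x,y:(130+y/1.7,170+x/1.7)
for z in(113,121):
    C=np.array([atz(p,U(*u),z) for u in[(265,122),(494,131),(490,278),(261,270)]])
    print("pan",z,C.tolist(),"c",C.mean(0),"L",[np.linalg.norm(C[i]-C[(i+1)%4]) for i in range(4)], np.degrees(np.arctan2(*(C[0]-C[1])[:2])))
C=np.array([atz(q,V(*u),113) for u in[(97,182),(206,141),(298,272),(177,325)]])
print("pan scene",C,C.mean(0))
for a,b,n in[((265,122),(206,141),"far+y"),((494,131),(298,272),"far-y"),((490,278),(177,325),"near-y"),((261,270),(97,182),"near+y")]:
    print(n,tri(p,U(*a),q,V(*b)))
C=np.array([atz(p,U(*u),85) for u in[(15,47),(187,31),(207,273),(38,287)]])
print("bin",C,C.mean(0),[np.linalg.norm(C[i]-C[(i+1)%4]) for i in range(4)])
for u in[(108,94),(107,158)]: print("sleeve",atz(p,U(*u),75))
for u in[(333,186),(427,192)]: print("bracket",atz(p,U(*u),105+30))
print("poise grip top",atz(p,U(601,208),75+63), tri(p,U(601,208),q,V(283,345)))
print("beam end",atz(p,U(755,213),75),"level plate",atz(p,U(743,185),114))
print("tray",[ [atz(p,(r,c),24).round(1).tolist()] for r,c in[(142.5,307),(150,394.5),(210,389.5),(202,303)]])
E
```

```text
pan 113 [[498.13987132105757, 172.9673029973629, 113.0], [495.2055949807798, -27.49795879706349, 113.0], [367.24136003382415, -26.41910429664341, 113.0], [369.36056444471535, 173.06811038193575, 113.0]] c [432.5  73.  113. ] L [np.float64(200.4867356309365), np.float64(127.96878272685389), np.float64(199.49847079001051), np.float64(128.77934633193283)] 0.8385973883567766
pan 121 [[498.1142441563932, 172.6301546282656, 121.0], [495.2044453474288, -26.16283974694514, 121.0], [368.3076792427612, -25.092984976528015, 121.0], [370.40920539628615, 172.7301210845732, 121.0]] c [433.   73.5 121. ] L [np.float64(198.81428907845435), np.float64(126.9012759472989), np.float64(197.83426827482555), np.float64(127.70507788656188)] 0.8385973883567822
pan scene [[372.7 168.7 113. ]
 [496.6 165.6 113. ]
 [494.4 -29.9 113. ]
 [369.7 -26.5 113. ]] [433.4  69.5 113. ]
far+y (array([498.9, 172.9, 105.2]), np.float64(1.6703614065290635))
far-y (array([495.4, -28.1, 110.1]), np.float64(0.35162746089306823))
near-y (array([368.5, -26.7, 114.2]), np.float64(2.301808561006919))
near+y (array([371.2, 172.3, 110.3]), np.float64(4.714265245347827))
bin [[560.2 401.2  85. ]
 [578.5 246.7  85. ]
 [361.9 222.5  85. ]
 [345.8 373.2  85. ]] [461.6 310.9  85. ] [np.float64(155.5909637949115), np.float64(218.03608767303476), np.float64(151.5769020429539), np.float64(216.28202094093083)]
sleeve [520.2 318.   75. ]
sleeve [462.1 317.   75. ]
bracket [445.  112.6 135. ]
bracket [441.8  32.4 135. ]
poise grip top [ 432.  -115.6  138. ] (array([ 431.7, -111.4,  151.3]), np.float64(2.802140755589372))
beam end [ 426.7 -272.3   75. ] level plate [ 453.4 -245.7  114. ]
tray [[[760.8, 168.4, 24.0]], [[748.5, -34.5, 24.0]], [[609.0, -25.6, 24.0]], [[622.5, 174.0, 24.0]]]
```

```bash
python3 - <<'E'
from h import *
f=cv2.imread("pics/top_1.png")[70:220,285:485]
cv2.imwrite("pics/z3.png",cv2.resize(f,None,fx=4,fy=4,interpolation=cv2.INTER_CUBIC))
E
```

```text
(no output)
```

View pics/z3.png

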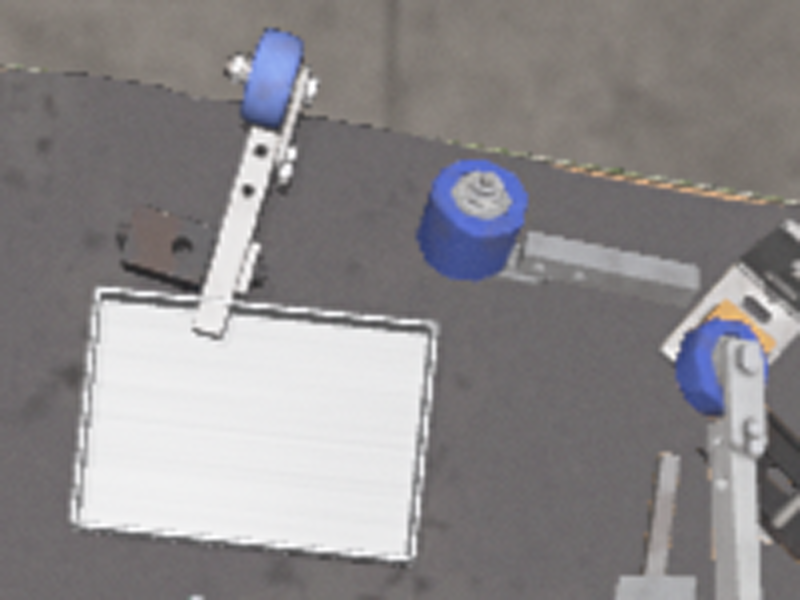

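```bash
python3 - <<'E'
from h import *
f=cv2.imread("pics/top_1.png")[250:330,290:405]
a=cv2.resize(f,None,fx=6,fy=6,interpolation=cv2.INTER_CUBIC)
cv2.imwrite("pics/z4.png",a)
f=cv2.imread("pics/scene_1.png")[205:330,220:360]
cv2.imwrite("pics/z5.png",cv2.resize(f,None,fx=4.5,fy=4.5,interpolation=cv2.INTER_CUBIC))
E
```

```text
(no output)
```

View pics/z4.png

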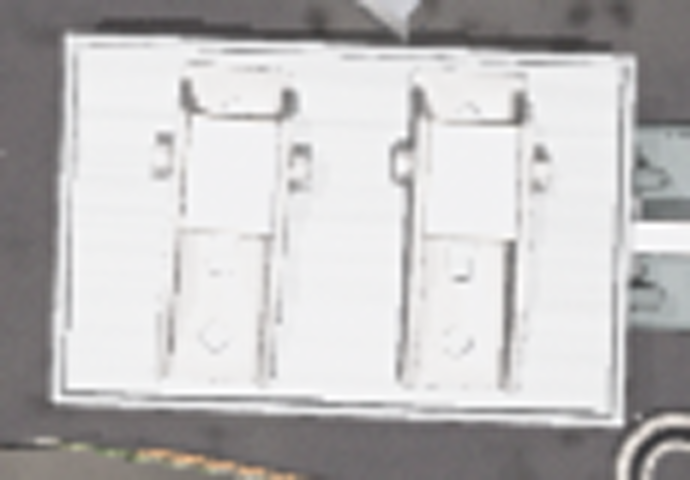

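View pics/z5.png

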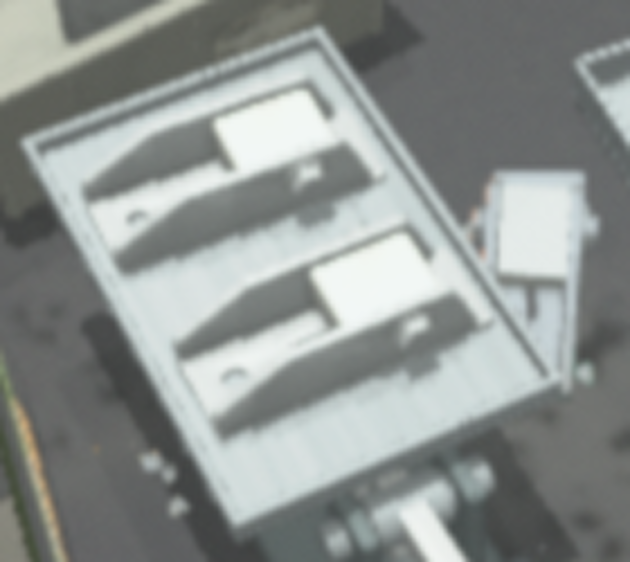

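```bash
python3 - <<'E'
from h import *
np.set_printoptions(precision=1,suppress=True)
p=viewer.get_image("top");q=viewer.get_image("scene")
W=lambda x,y:(250+y/6,290+x/6)
S=lambda x,y:(205+y/4.5,220+x/4.5)
for n,a in {"L":[(185,78,130),(292,78,130),(165,380,109),(268,380,109),(188,115,136),(285,120,136),(180,230,136),(275,235,136)],"R":[(415,78,130),(523,78,130),(402,385,109),(510,388,109),(425,120,136),(521,124,136),(420,236,136),(516,240,136)]}.items():
    P=[atz(p,W(x,y),z) for x,y,z in a];print(n)
    for i in range(0,8,2): print((P[i]+P[i+1])/2, P[i+1]-P[i])
print("bolt",atz(p,W(163,157),125),atz(p,W(300,168),125))
# scene web-top corners
for a in[(213,122),(308,87),(337,140),(230,172)]: print("webL",atz(q,S(*a),136))
for a in[(310,265),(405,233),(438,285),(338,325)]: print("webR",atz(q,S(*a),136))
print("web L tri", tri(p,W(188,115),q,S(308,87)), tri(p,W(275,235),q,S(230,172)))
print("web R tri", tri(p,W(425,120),q,S(405,233)), tri(p,W(516,240),q,S(338,325)))
print("tip",tri(p,(284.4,327.9),q,(242.7,271.4)))
print("overhang",tri(p,(70+330/4,285+208/4),q,(130+160/1.7,170+418/1.7)))
E
```

```text
L
[484.8 111.4 130. ] [  0.9 -36.7   0. ]
[378.9 116.1 109. ] [  0.9 -36.    0. ]
[471.4 111.9 136. ] [ -0.9 -33.1   0. ]
[432.2 114.1 136. ] [ -0.9 -32.4   0. ]
R
[486.8  32.3 130. ] [  0.9 -37.1   0. ]
[378.7  32.3 109. ] [ -0.1 -37.8   0. ]
[471.9  31.2 136. ] [ -0.6 -32.8   0. ]
[432.4  32.1 136. ] [ -0.6 -32.7   0. ]
bolt [456.9 136.7 125. ] [454.3  89.4 125. ]
webL [431.8 124.9 136. ]
webL [471.1 123.3 136. ]
webL [468.4  93.8 136. ]
webL [426.7  99.2 136. ]
webR [432.7  45.3 136. ]
webR [469.3  41.6 136. ]
webR [468.2  14.8 136. ]
webR [429.1  16.5 136. ]
web L tri (array([472.4, 128.2, 130.7]), np.float64(1.5192573587471074)) (array([429.3,  98.9, 135.1]), np.float64(5.237656880758142))
web R tri (array([472. ,  46.9, 128.7]), np.float64(0.043409852047936515)) (array([430.7,  16.3, 135.4]), np.float64(3.0143132380515687))
tip (array([436.8, 115.2, 115.6]), np.float64(6.786882286494844))
overhang (array([740.8,  98.3,  16.3]), np.float64(0.6127179419265297))
```

```bash
cat >> h.py <<'E'
def go(x,y,z,yawdeg,s=None):
    s=s or bot.read_state()
    R0=R.from_euler('xyz',s["ee_rot"])
    yaws=[yawdeg,yawdeg-180,yawdeg+180]
    best=min(yaws,key=lambda a:abs((np.degrees(s["ee_rot"][2])-a)))
    R1=R.from_euler('xyz',[np.pi,0,np.radians(best)])
    d=R0.inv().apply(np.array([x,y,z])-s["ee_pos"]);r=(R0.inv()*R1).as_rotvec(degrees=True)
    print("t",round(s["t"],2),"shift",d.round(1),"turn",r.round(1),"|d|",round(np.linalg.norm(d)))
E
python3 - <<'E'
from h import *
go(432,113.5,220,88)
E
```

```text
t 1.8 shift [-375.1  370.2   32.7] turn [ -0.   -0.  -17.3] |d| 528
```

move_arm(steps="0.32 -40 40 0 0 0 0;0.32 -375 370 33 0 0 -17.3;0.32 -375 370 33 0 0 -17.3;0.32 -375 370 33 0 0 -17.3;0.32 -375 370 33 0 0 -17.3;0.32 -375 370 33 0 0 -17.3;0.32 -375 370 33 0 0 -17.3;0.32 -375 370 33 0 0 -17.3;0.32 -375 370 33 0 0 -17.3;0.32 -375 370 33 0 0 -17.3;0.32 -375 370 33 0 0 -17.3;0.32 -375 370 33 0 0 -17.3")

```text
t: 3.3
ee_pos: [431.5, 115.3, 219.9]
ee_rot: [3.141, -0.001, 1.539]
contact_force: [-0.0, 0.4, 0.9]
opening: 57.8
```

```bash
python3 - <<'E'
from h import *
go(432,113.5,123,88)
o=shot("2")
f=o["scene"]["frame"][130:430,170:480]
cv2.imwrite("pics/z6.png",cv2.resize(f,None,fx=2,fy=2))
E
```

```text
t 3.3 shift [-1.9  0.6 96.9] turn [ 0.  -0.1  0.2] |d| 97
```

View pics/z6.png

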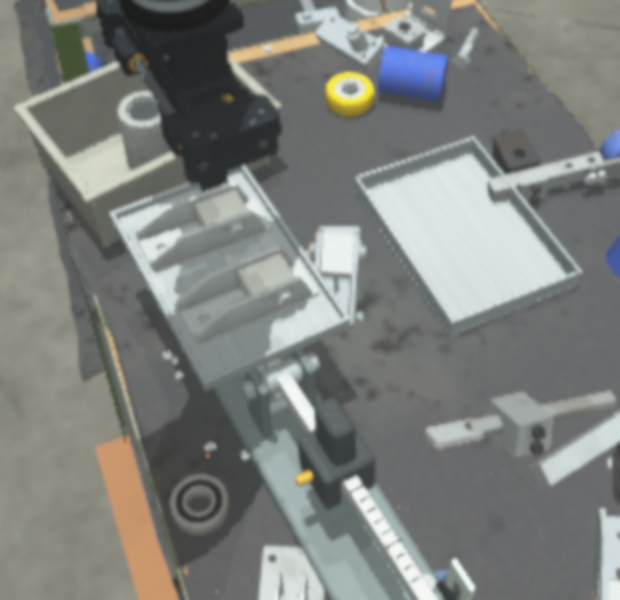

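The gripper hangs over bracket L and both brackets lie unchanged on the pan. Now I go down and close on it.

move_arm(steps="0.32 -2 0.5 40 0 0 0;0.32 -2 0.5 75 0 0 0;0.32 -2 0.5 92 0 0 0;0.32 -2 0.5 97 0 0 0;0.32 -2 0.5 97 0 0 0;-1 -2 0.5 97 0 0 0;-1 -2 0.5 97 0 0 0;-1 -2 0.5 97 0 0 0;-1 -2 0.5 97 0 0 0;-1 -2 0.5 97 0 0 0")

```text
t: 4.65
ee_pos: [432.5, 113.8, 123.5]
ee_rot: [3.14, -0.002, 1.539]
contact_force: [-0.9, 1.9, 6.2]
opening: 39.9
```

move_arm(steps="-1 0 0 -30 0 0 0;-1 0 0 -70 0 0 0;-1 0 0 -100 0 0 0;-1 0 0 -100 0 0 0")

```text
t: 5.15
ee_pos: [433.0, 113.2, 224.7]
ee_rot: [3.137, -0.003, 1.538]
contact_force: [0.1, 0.1, -4.1]
opening: 39.9
```

```bash
python3 - <<'E'
from h import *
s=bot.read_state();print(s["opening"],s["contact_force"])
go(681.5,96,200,86.3);go(681.5,96,23,86.3)
E
```

```text
39.89524852754993 [ 0.08189388  0.06571165 -4.1476499 ]
t 5.15 shift [ -9.1 248.8  25.9] turn [ 0.3 -0.2  1.8] |d| 250
t 5.15 shift [ -9.6 247.9 202.9] turn [ 0.3 -0.2  1.8] |d| 321
```

move_arm(steps="-1 -3 50 0 0 0 1;-1 -5 110 20 0 0 1.8;-1 -9 170 50 0 0 1.8;-1 -9 220 90 0 0 1.8;-1 -9 248 125 0 0 1.8;-1 -9 248 150 0 0 1.8;-1 -9 248 150 0 0 1.8")

```text
t: 6.02
ee_pos: [677.6, 95.3, 70.7]
ee_rot: [-3.137, 0.001, 1.507]
contact_force: [-0.8, 0.5, -3.8]
opening: 39.8
```

```bash
python3 - <<'E'
from h import *
go(681.5,96,23,86.3)
o=shot("3")
a=cv2.resize(o["scene"]["frame"][130:330,230:500],None,fx=1.5,fy=1.5);b=cv2.resize(o["top"]["frame"][110:310,270:520],None,fx=1.5,fy=1.5)
cv2.imwrite("pics/z7.png",np.hstack([a,b]))
E
```

```text
t 6.03 shift [ 1.   4.  47.7] turn [-0.2  0.   0. ] |d| 48
```

View pics/z7.png

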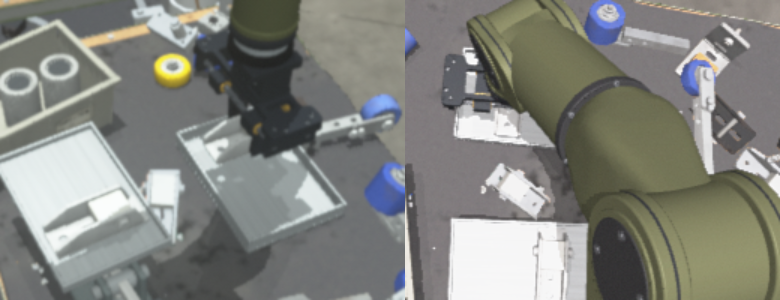

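The bracket hangs over the tray clear of the overhanging arm. Lowering it.

move_arm(steps="-1 1 2 20 0 0 0;-1 1 2 35 0 0 0;-1 1 2 42 0 0 0;-1 1 2 46 0 0 0;-1 1 2 47 0 0 0;-1 1 2 47 0 0 0")

```text
t: 6.88
ee_pos: [681.7, 97.3, 32.4]
ee_rot: [3.14, -0.001, 1.507]
contact_force: [-11.5, -3.6, 27.4]
opening: 39.6
```

move_arm(steps="-1 0 0 -8 0 0 0;-1 0 0 -8 0 0 0")

```text
t: 7.12
ee_pos: [682.7, 97.5, 41.4]
ee_rot: [3.138, -0.001, 1.507]
contact_force: [-0.0, -0.3, -2.9]
opening: 40.0
```

```bash
python3 - <<'E'
from h import *
s=bot.read_state();print(s["contact_force"],s["ee_pos"],s["opening"])
o=shot("4")
a=cv2.resize(o["scene"]["frame"][180:300,320:480],None,fx=4.5,fy=4.5,interpolation=cv2.INTER_CUBIC)
cv2.imwrite("pics/z8.png",a)
b=cv2.resize(o["top"]["frame"][110:230,280:440],None,fx=4,fy=4,interpolation=cv2.INTER_CUBIC)
cv2.imwrite("pics/z9.png",b)
E
```

```text
[-2.47973247e-03 -2.69344289e-01 -2.91717224e+00] [682.67115905  97.53021343  41.35173994] 40.044788587461824
```

View pics/z8.png

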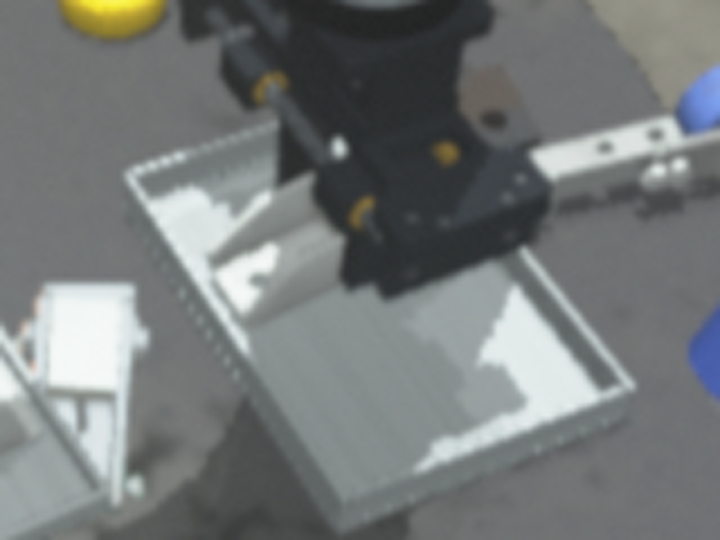

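View pics/z9.png

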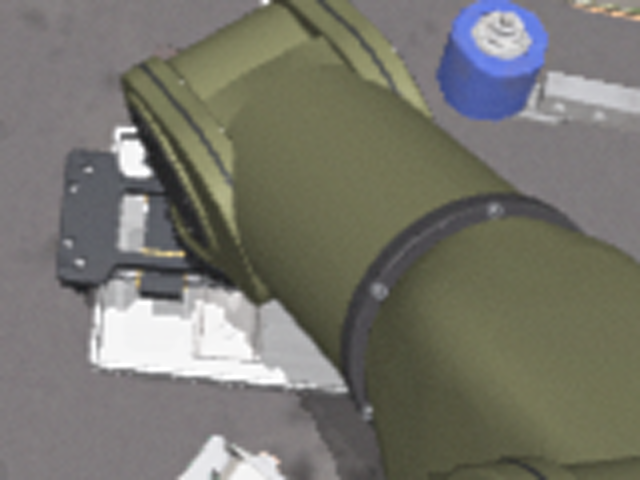

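The bracket's far end lands on the tip of the clutter arm that hangs over the tray (pushing back in -x). I shift to lower y and yaw a little, then lower again.

```bash
python3 - <<'E'
from h import *
go(679.5,82,23,81)
E
```

```text
t 7.22 shift [-15.3  -1.2  16.9] turn [ 0.1 -0.   5.3] |d| 23
```

move_arm(steps="-1 -5 -2 -14 0 0 2;-1 -15 -3 -14 0 0 5.3;-1 -15 -3 -10 0 0 5.3;-1 -15 -2 0 0 0 5.3;-1 -15 -1.5 8 0 0 5.3;-1 -15 -1.5 13 0 0 5.3;-1 -15 -1.5 16 0 0 5.3;-1 -15 -1.5 17 0 0 5.3")

```text
t: 8.22
ee_pos: [680.5, 82.5, 23.6]
ee_rot: [3.138, -0.001, 1.414]
contact_force: [3.7, -0.8, 5.1]
opening: 39.6
```

move_arm(steps="0.05 0 0 0 0 0 0;0.05 0 0 0 0 0 0;0.05 0 0 -5 0 0 0;0.05 0 0 -40 0 0 0;0.05 0 0 -100 0 0 0;0.32 0 0 -160 0 0 0;0.32 0 -60 -190 0 0 0;0.32 0 -120 -200 0 0 0;0.32 0 -120 -200 0 0 0")

```text
t: 9.35
ee_pos: [554.8, 101.7, 223.8]
ee_rot: [-3.14, 0.001, 1.419]
contact_force: [0.8, -0.2, 0.5]
opening: 58.2
```

```bash
python3 - <<'E'
from h import *
o=shot("5")
a=cv2.resize(o["scene"]["frame"][180:330,220:480],None,fx=3,fy=3,interpolation=cv2.INTER_CUBIC)
cv2.imwrite("pics/z10.png",a)
go(432.5,32,123,90)
E
```

```text
t 9.45 shift [ -88.5 -116.6  100.1] turn [ 0.3 -0.1 -8.9] |d| 177
```

View pics/z10.png

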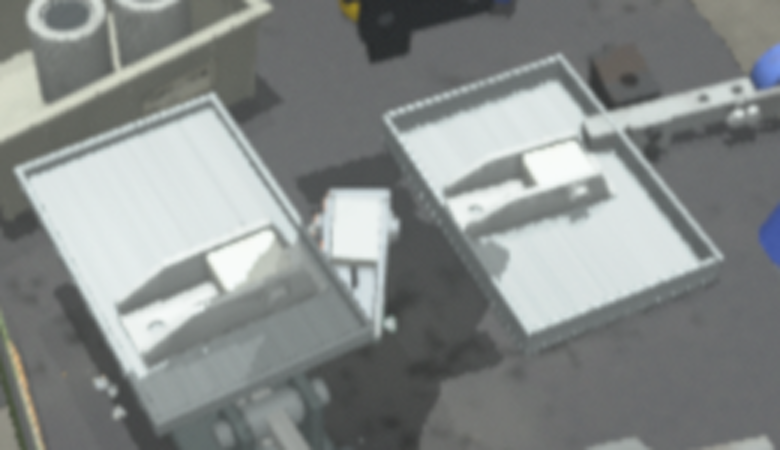

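```bash
python3 - <<'E'
from h import *
a=cv2.imread("pics/top_5.png")
cv2.imwrite("pics/z11.png",cv2.resize(a[130:330,270:420],None,fx=4,fy=3,interpolation=cv2.INTER_CUBIC))
E
```

```text
(no output)
```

View pics/z11.png

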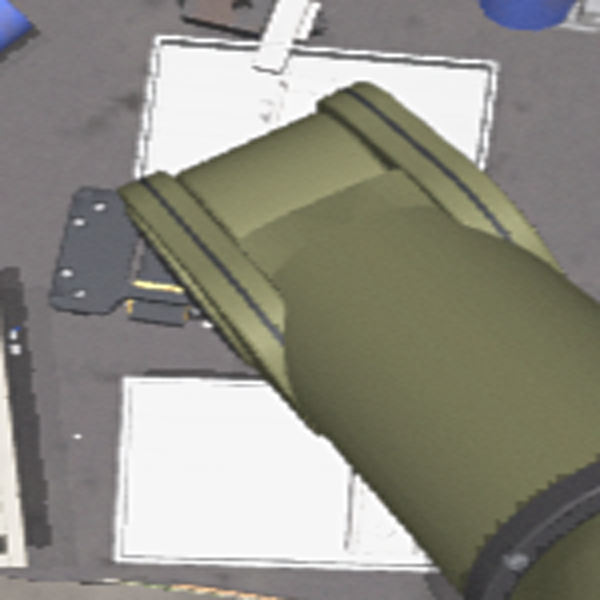

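move_arm(steps="0.32 -40 -50 10 0 0 -4;0.32 -70 -90 20 0 0 -8.9;0.32 -88 -117 30 0 0 -8.9;0.32 -88 -117 30 0 0 -8.9;0.32 -88 -117 40 0 0 -8.9")

```text
t: 10.07
ee_pos: [435.1, 33.2, 183.2]
ee_rot: [3.132, -0.002, 1.569]
contact_force: [1.1, -0.3, 0.3]
opening: 58.0
```

```bash
python3 - <<'E'
from h import *
go(432.5,32,123,90)
o=shot("6")
cv2.imwrite("pics/z12.png",np.hstack([cv2.resize(o["scene"]["frame"][200:340,210:370],None,fx=2.5,fy=2.5),cv2.resize(o["top"]["frame"][230:370,280:440],None,fx=2.5,fy=2.5)]))
E
```

```text
t 10.07 shift [-1.3 -3.2 60.2] turn [ 0.5 -0.1 -0.1] |d| 60
```

View pics/z12.png

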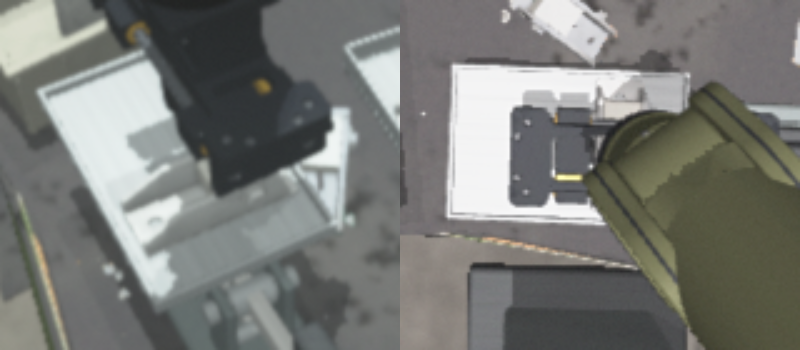

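Bracket R is in place between the fingers; going down and closing.

move_arm(steps="0.32 -1 -3 25 0 0 0;0.32 -1 -3 45 0 0 0;0.32 -1 -3 57 0 0 0;0.32 -1 -3 60 0 0 0;0.32 -1 -3 60 0 0 0;-1 -1 -3 60 0 0 0;-1 -1 -3 60 0 0 0;-1 -1 -3 60 0 0 0;-1 -1 -3 60 0 0 0")

```text
t: 11.3
ee_pos: [431.5, 32.6, 122.6]
ee_rot: [3.135, -0.002, 1.57]
contact_force: [0.4, 1.4, 5.3]
opening: 39.8
```

move_arm(steps="-1 0 0 -15 0 0 0;-1 0 0 -40 0 0 0;-1 0 0 -80 0 0 0;-1 0 0 -100 0 0 0;-1 0 0 -100 0 0 0")

```text
t: 11.92
ee_pos: [430.9, 32.0, 223.2]
ee_rot: [3.133, -0.002, 1.569]
contact_force: [-0.6, -0.8, -3.8]
opening: 39.6
```

```bash
python3 - <<'E'
from h import *
go(676.5,17,60,86.3)
E
```

```text
t 11.93 shift [-14.9 244.2 165.3] turn [ 0.5 -0.1  3.6] |d| 295
```

move_arm(steps="-1 -3 50 10 0 0 1;-1 -6 105 30 0 0 3.6;-1 -15 160 60 0 0 3.6;-1 -15 210 90 0 0 3.6;-1 -15 245 120 0 0 3.6;-1 -15 245 150 0 0 3.6;-1 -15 245 160 0 0 3.6;-1 -15 245 160 0 0 3.6")

```text
t: 12.92
ee_pos: [675.8, 16.8, 63.8]
ee_rot: [3.136, -0.001, 1.507]
contact_force: [-0.0, 0.3, -2.5]
opening: 39.9
```

```bash
python3 - <<'E'
from h import *
go(676.5,17,23,86.3)
o=shot("7")
cv2.imwrite("pics/z13.png",cv2.resize(o["scene"]["frame"][170:310,310:480],None,fx=4,fy=4))
E
```

```text
t 12.93 shift [ 0.2  0.5 40.8] turn [ 0.3 -0.1  0.1] |d| 41
```

View pics/z13.png

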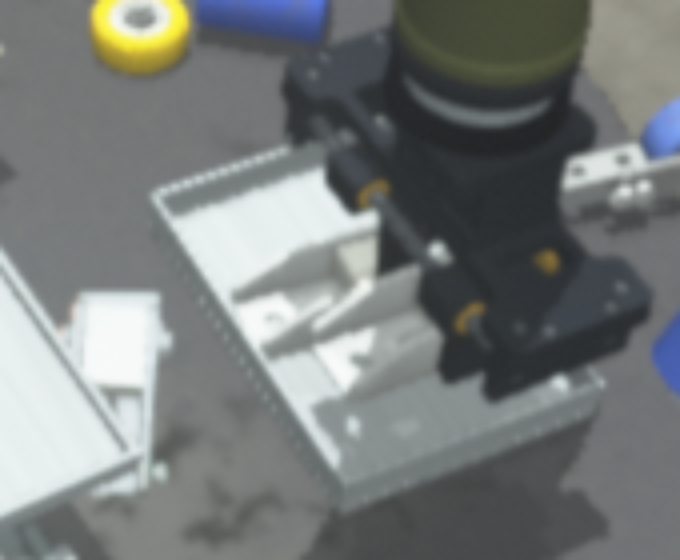

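Bracket R hangs beside L with clearance to the tray's right wall. Lowering in small steps.

move_arm(steps="-1 0 0.5 12 0 0 0;-1 0 0.5 24 0 0 0;-1 0 0.5 32 0 0 0;-1 0 0.5 37 0 0 0;-1 0 0.5 40 0 0 0;-1 0 0.5 40 0 0 0")

```text
t: 13.78
ee_pos: [678.4, 17.1, 26.0]
ee_rot: [3.132, -0.002, 1.507]
contact_force: [-0.4, -0.0, -3.2]
opening: 39.6
```

move_arm(steps="-1 0 -1 3 0 0 0;-1 0 -1 3 0 0 0;0.05 0 -1 3 0 0 0;0.05 0 -1 3 0 0 0;0.05 0 -1 -3 0 0 0;0.05 0 -1 -40 0 0 0;0.05 0 -1 -100 0 0 0;0.3 0 -40 -160 0 0 0;0.3 0 -100 -200 0 0 0;0.6 0 -150 -200 0 0 0")

```text
t: 15.02
ee_pos: [530.5, 26.8, 227.3]
ee_rot: [3.125, -0.004, 1.506]
contact_force: [0.3, 0.4, 0.2]
opening: 64.8
```

```bash
python3 - <<'E'
from h import *
np.set_printoptions(precision=1,suppress=True)
o=shot("8")
cv2.imwrite("pics/z14.png",cv2.resize(o["scene"]["frame"][130:430,170:480],None,fx=2,fy=2))
for n,p in o.items():
    for q in["sleeve_a_mid","bracket_a_mid","tray"]:
        print(n,q,[(round(t["conf"],2),np.array(t["pixel"]).round(1).tolist()) for t in spotter.tip_of(p,q)])
        for m in spotter.masks_of(p,q)[:4]: print("  ",round(m["conf"],2),m["bbox"])
go(520,318,200,90)
E
```

```text
top sleeve_a_mid [(0.92, [242.6, 238.4])]
   0.69 [221.3, 232.6, 251.3, 255.2]
top bracket_a_mid [(0.69, [176.2, 349.0]), (0.28, [270.2, 242.5])]
   0.57 [334.3, 152.4, 359.3, 200.3]
top tray [(0.83, [177.6, 352.0])]
   0.89 [304.8, 142.8, 391.2, 209.0]
scene sleeve_a_mid [(0.56, [185.6, 270.3])]
   0.72 [258.3, 166.7, 282.8, 201.4]
   0.5 [368.7, 220.7, 424.6, 261.2]
scene bracket_a_mid [(0.77, [240.9, 396.5])]
   0.72 [364.3, 221.6, 424.4, 260.9]
scene tray [(0.8, [247.3, 401.3])]
   0.9 [358.8, 199.3, 460.3, 299.3]
   0.65 [176.1, 144.0, 310.7, 257.4]
   0.34 [229.5, 174.2, 259.7, 212.0]
t 15.72 shift [290.5 -28.8  24.4] turn [ 0.5 -0.1 -3.7] |d| 293
```

View pics/z14.png

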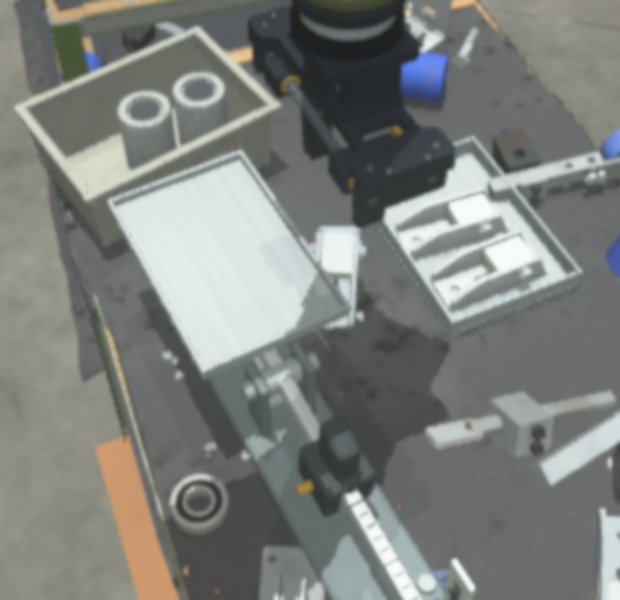

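View pics/top_8.png

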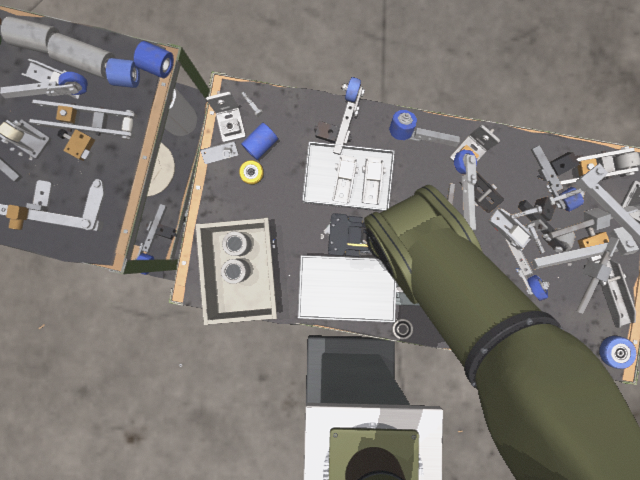

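Both brackets lie flat in the tray, side by side, and the pan is empty. Refining the sleeve positions.

```bash
python3 - <<'E'
from h import *
np.set_printoptions(precision=1,suppress=True)
p=viewer.get_image("top");q=viewer.get_image("scene")
U=lambda x,y:(205+y/2.4,190+x/2.4)
for a,b in[((108,94),(198,90)),((107,158),(145,109))]:
    Q=(130+b[1]/2,170+b[0]/2);print(tri(p,U(*a),q,Q),atz(q,Q,75))
f=np.hstack([cv2.resize(p["frame"][212:332,190:285],None,fx=4,fy=4,interpolation=cv2.INTER_CUBIC)[:480],cv2.resize(q["frame"][155:225,215:295],None,fx=5,fy=480/70,interpolation=cv2.INTER_CUBIC)[:480]])
cv2.imwrite("pics/z15.png",f)
E
```

```text
(array([520.4, 317.7,  75.6]), np.float64(0.5329505180007708)) [520.9 318.2  75. ]
(array([461.8, 316.8,  76.7]), np.float64(0.6506113375676695)) [462.1 318.8  75. ]
```

View pics/z15.png

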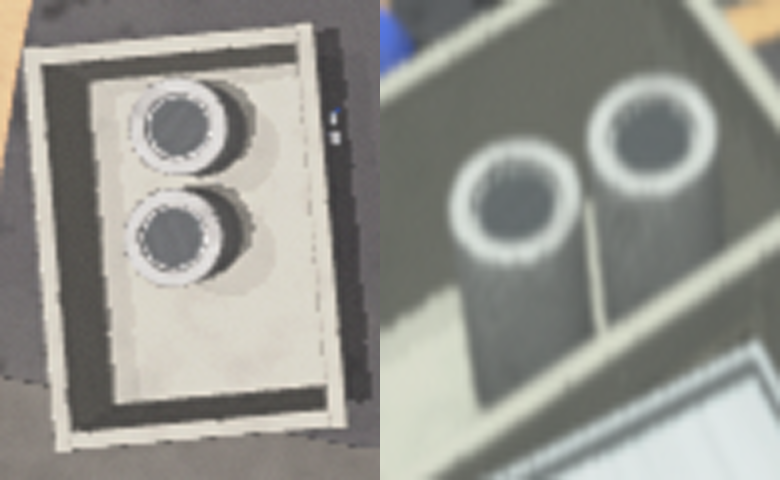

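```bash
python3 - <<'E'
from h import *
go(462,317,150,95);go(462,317,50,95)
E
```

```text
t 15.82 shift [285.7 -86.9  73.9] turn [ 0.5 -0.1 -8.7] |d| 308
t 15.82 shift [285.5 -87.8 173.9] turn [ 0.5 -0.1 -8.7] |d| 346
```

move_arm(steps="0.64 50 -15 10 0 0 -2;0.64 110 -35 20 0 0 -5;0.64 165 -55 30 0 0 -8.7;0.64 220 -70 40 0 0 -8.7;0.64 265 -82 50 0 0 -8.7;0.64 286 -87 65 0 0 -8.7;0.64 286 -87 75 0 0 -8.7;0.64 286 -87 75 0 0 -8.7")

```text
t: 16.82
ee_pos: [462.1, 315.2, 148.1]
ee_rot: [3.133, 0.002, 1.657]
contact_force: [-0.3, 0.6, 1.0]
opening: 72.1
```

```bash
python3 - <<'E'
from h import *
go(462,317,50,95)
o=shot("9")
cv2.imwrite("pics/z16.png",np.hstack([cv2.resize(o["scene"]["frame"][120:270,160:320],None,fx=2.5,fy=2.5),cv2.resize(o["top"]["frame"][200:350,180:340],None,fx=2.5,fy=2.5)]))
E
```

```text
t 16.82 shift [ 2.  -0.7 98.1] turn [ 0.5  0.1 -0.1] |d| 98
```

View pics/z16.png

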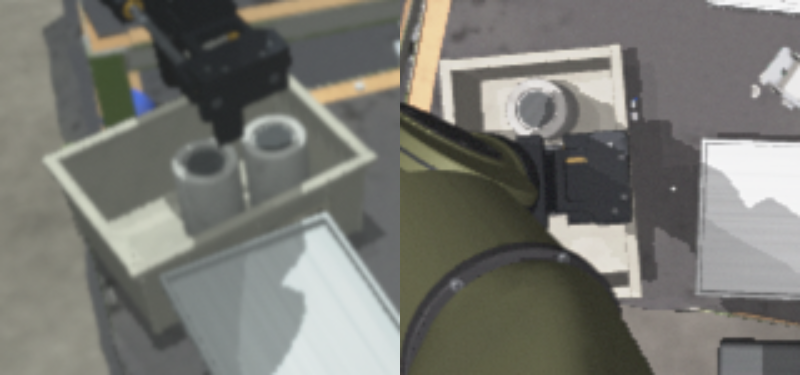

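Sleeves unmoved (scene 241,183 and 270,174). Going down over the nearer one.

move_arm(steps="0.64 2 -0.5 30 0 0 0;0.64 2 -0.5 60 0 0 0;0.64 2 -0.5 85 0 0 0;0.64 2 -0.5 97 0 0 0;0.64 2 -0.5 98 0 0 0;-1 2 -0.5 98 0 0 0;-1 2 -0.5 98 0 0 0;-1 2 -0.5 98 0 0 0;-1 2 -0.5 98 0 0 0;-1 2 -0.5 98 0 0 0")

```text
t: 18.18
ee_pos: [463.6, 318.4, 52.0]
ee_rot: [3.13, -0.002, 1.656]
contact_force: [-1.2, 1.3, 5.6]
opening: 53.3
```

move_arm(steps="-1 0 0 -20 0 0 0;-1 0 0 -60 0 0 0;-1 0 0 -110 0 0 0;-1 0 0 -165 0 0 0;-1 0 0 -180 0 0 0;-1 0 0 -180 0 0 0")

```text
t: 18.92
ee_pos: [461.5, 317.2, 231.9]
ee_rot: [3.13, -0.001, 1.656]
contact_force: [0.0, -0.2, -3.8]
opening: 53.5
```

```bash
python3 - <<'E'
from h import *
s=bot.read_state();print(s["contact_force"],s["opening"])
o=shot("10")
cv2.imwrite("pics/z17.png",np.hstack([cv2.resize(o["scene"]["frame"][60:270,160:360],None,fx=2,fy=2),cv2.resize(o["top"]["frame"][180:390,180:380],None,fx=2,fy=2)]))
go(433,125,172,90)
E
```

```text
[ 1.36523828e-03 -1.74752536e-01 -3.81032556e+00] 53.49838698485981
t 19.02 shift [-188.5  -44.4   57.9] turn [0.5 0.  4.9] |d| 202
```

View pics/z17.png

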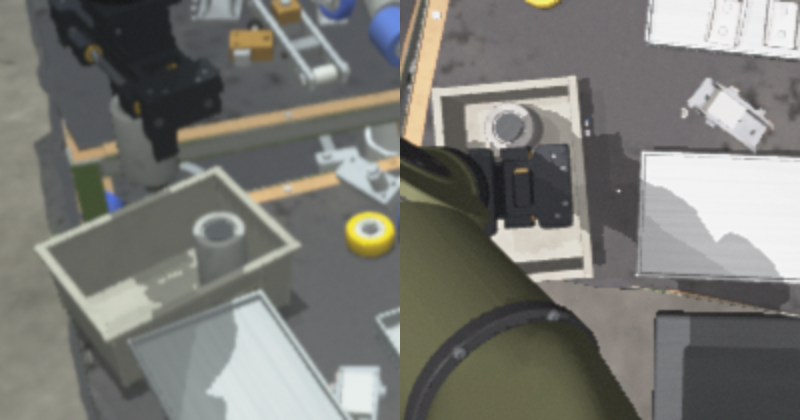

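move_arm(steps="-1 -40 -10 0 0 0 1;-1 -95 -22 10 0 0 3;-1 -150 -36 20 0 0 4.9;-1 -185 -43 30 0 0 4.9;-1 -195 -45 40 0 0 4.9;-1 -195 -45 50 0 0 4.9;-1 -195 -45 57 0 0 4.9;-1 -195 -45 63 0 0 4.9")

```text
t: 20.02
ee_pos: [433.3, 120.5, 166.5]
ee_rot: [3.133, -0.001, 1.573]
contact_force: [-0.0, 2.1, 0.3]
opening: 53.4
```

```bash
python3 - <<'E'
from h import *
s=bot.read_state();print(s["contact_force"],s["opening"])
o=shot("11")
cv2.imwrite("pics/z18.png",np.hstack([cv2.resize(o["scene"]["frame"][160:370,190:390],None,fx=2,fy=2),cv2.resize(o["top"]["frame"][180:390,230:430],None,fx=2,fy=2)]))
go(433,118,155,90)
E
```

```text
[-0.00465033  2.05147774  0.32574491] 53.388298184989786
t 20.12 shift [-1.6  0.  11.4] turn [0.5 0.  0.1] |d| 11
```

View pics/z18.png

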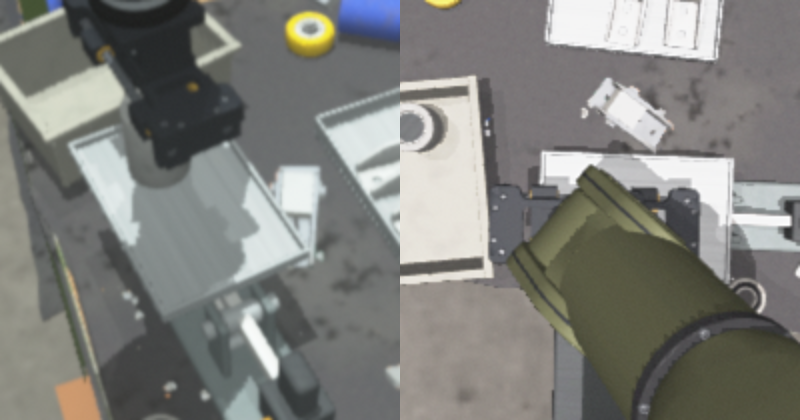

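move_arm(steps="-1 -1 0 5 0 0 0;-1 -1 0 9 0 0 0;-1 -1 0 11 0 0 0;-1 -1 0 11 0 0 0;-1 -1 0 11 0 0 0")

```text
t: 20.75
ee_pos: [433.1, 118.6, 155.5]
ee_rot: [3.133, 0.0, 1.573]
contact_force: [0.0, 1.1, 0.5]
opening: 53.1
```

move_arm(steps="-1 0 0 2 0 0 0;-1 0 0 2 0 0 0;0.5 0 0 2 0 0 0;0.5 0 0 2 0 0 0;0.5 0 0 2 0 0 0;0.5 0 0 -10 0 0 0;0.5 0 0 -50 0 0 0;0.64 0 0 -90 0 0 0;0.64 0 0 -90 0 0 0")

```text
t: 21.88
ee_pos: [433.9, 119.2, 248.4]
ee_rot: [3.127, -0.002, 1.572]
contact_force: [0.1, -0.3, -0.7]
opening: 72.1
```

```bash
python3 - <<'E'
from h import *
o=shot("12")
cv2.imwrite("pics/z19.png",np.hstack([cv2.resize(o["scene"]["frame"][130:340,190:390],None,fx=2,fy=2),cv2.resize(o["top"]["frame"][180:390,180:380],None,fx=2,fy=2)]))
go(520.5,318,150,96)
E
```

```text
t 21.98 shift [199.6  87.6  96.5] turn [ 0.5  0.  -5.9] |d| 238
```

View pics/z19.png

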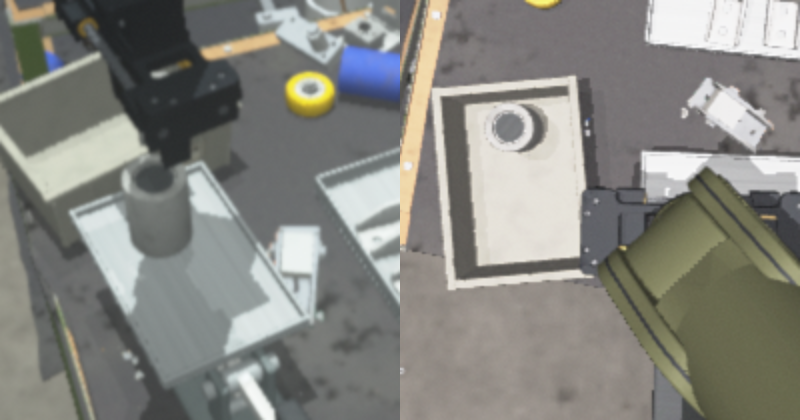

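Sleeve one stands on the pan; the other is unmoved at top (235,243). Going to it.

move_arm(steps="0.64 45 20 0 0 0 -2;0.64 95 42 10 0 0 -4;0.64 150 65 30 0 0 -5.9;0.64 190 84 60 0 0 -5.9;0.64 200 88 85 0 0 -5.9;0.64 200 88 96 0 0 -5.9;0.64 200 88 96 0 0 -5.9")

```text
t: 22.85
ee_pos: [520.0, 316.7, 149.3]
ee_rot: [3.135, 0.004, 1.675]
contact_force: [-0.1, 0.2, -0.4]
opening: 72.6
```

```bash
python3 - <<'E'
from h import *
o=shot("13")
cv2.imwrite("pics/z20.png",np.hstack([cv2.resize(o["scene"]["frame"][130:340,160:360],None,fx=2,fy=2),cv2.resize(o["top"]["frame"][180:390,180:380],None,fx=2,fy=2)]))
go(520.5,318,50,96)
E
```

```text
t 22.95 shift [  0.8  -1.5 101.1] turn [ 0.5  0.1 -0.1] |d| 101
```

View pics/z20.png

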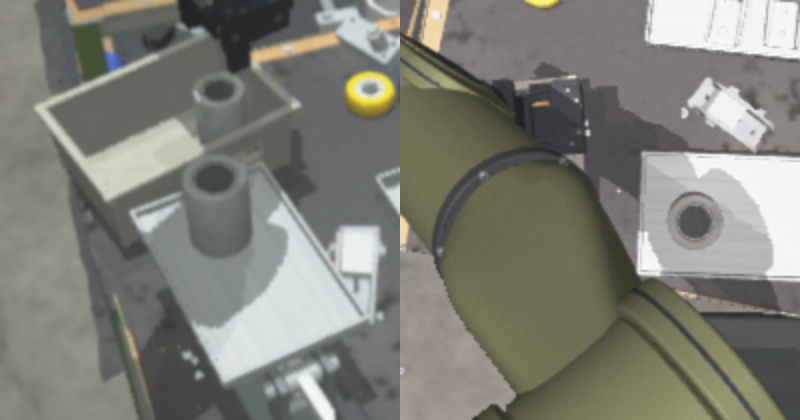

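move_arm(steps="0.64 1 -1.5 30 0 0 0;0.64 1 -1.5 60 0 0 0;0.64 1 -1.5 85 0 0 0;0.64 1 -1.5 98 0 0 0;0.64 1 -1.5 100 0 0 0;-1 1 -1.5 100 0 0 0;-1 1 -1.5 100 0 0 0;-1 1 -1.5 100 0 0 0;-1 1 -1.5 100 0 0 0;-1 1 -1.5 100 0 0 0")

```text
t: 24.2
ee_pos: [521.0, 319.3, 52.1]
ee_rot: [3.13, -0.0, 1.674]
contact_force: [-0.1, 1.4, 6.1]
opening: 53.2
```

move_arm(steps="-1 0 0 -20 0 0 0;-1 0 0 -60 0 0 0;-1 0 0 -110 0 0 0;-1 0 0 -165 0 0 0;-1 0 0 -210 0 0 0;-1 0 0 -220 0 0 0")

```text
t: 24.95
ee_pos: [519.4, 319.4, 275.8]
ee_rot: [3.126, -0.003, 1.674]
contact_force: [-0.2, -0.5, -2.8]
opening: 53.2
```

```bash
python3 - <<'E'
from h import *
s=bot.read_state();print(s["contact_force"],s["opening"])
o=shot("14")
cv2.imwrite("pics/z21.png",np.hstack([cv2.resize(o["scene"]["frame"][40:250,160:360],None,fx=2,fy=2),cv2.resize(o["top"]["frame"][180:390,180:380],None,fx=2,fy=2)]))
go(433,30,157,90)
E
```

```text
[-0.23905922 -0.45016351 -2.83608884] 53.18704054794478
t 25.05 shift [-278.1 -116.2  114.5] turn [ 0.7 -0.   5.9] |d| 322
```

View pics/z21.png

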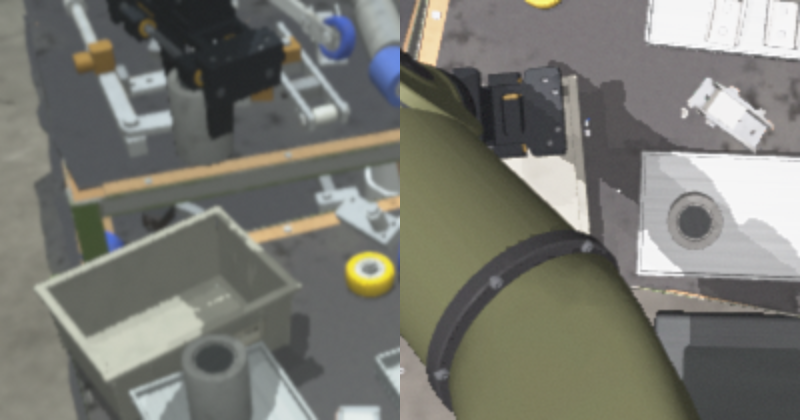

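The second sleeve is held, the bin is empty (no third). Carrying it high past sleeve one.

move_arm(steps="-1 -45 -15 0 0 0 1;-1 -95 -40 0 0 0 3;-1 -150 -65 0 0 0 5.9;-1 -200 -88 0 0 0 5.9;-1 -250 -108 0 0 0 5.9;-1 -278 -116 0 0 0 5.9;-1 -278 -116 20 0 0 5.9;-1 -278 -116 55 0 0 5.9;-1 -278 -116 85 0 0 5.9;-1 -278 -116 100 0 0 5.9;-1 -278 -116 108 0 0 5.9")

```text
t: 26.42
ee_pos: [431.4, 29.7, 161.5]
ee_rot: [3.134, -0.0, 1.571]
contact_force: [-0.3, 0.9, -2.4]
opening: 53.7
```

```bash
python3 - <<'E'
from h import *
s=bot.read_state();print(s["contact_force"],s["opening"])
o=shot("15")
cv2.imwrite("pics/z22.png",np.hstack([cv2.resize(o["scene"]["frame"][160:370,190:390],None,fx=2,fy=2),cv2.resize(o["top"]["frame"][180:390,230:430],None,fx=2,fy=2)]))
go(433,30,155,90)
E
```

```text
[-0.31402451  0.88206415 -2.42027659] 53.73888233042866
t 26.52 shift [0.1 0.9 7.3] turn [ 0.5 -0.   0. ] |d| 7
```

View pics/z22.png

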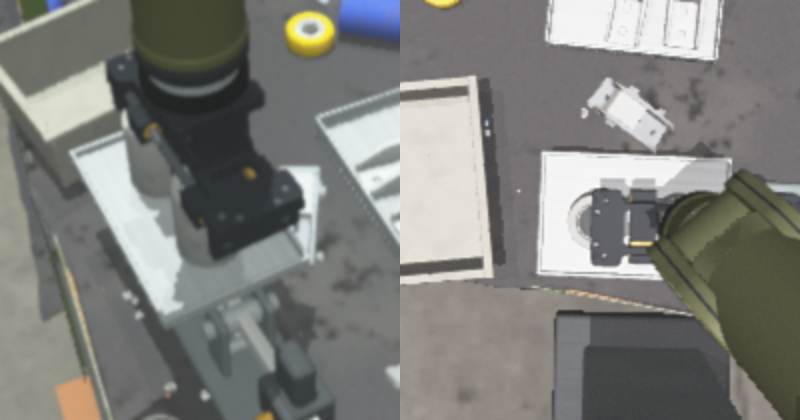

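move_arm(steps="-1 0 1 4 0 0 0;-1 0 1 6 0 0 0;-1 0 1 7 0 0 0;-1 0 1 7 0 0 0;0.5 0 1 7 0 0 0;0.5 0 1 7 0 0 0;0.5 0 1 7 0 0 0;0.5 0 1 -10 0 0 0;0.5 0 1 -50 0 0 0;0.5 0 1 -90 0 0 0;0.5 0 1 -90 0 0 0")

```text
t: 27.9
ee_pos: [433.8, 30.2, 254.5]
ee_rot: [3.127, -0.001, 1.571]
contact_force: [0.8, -0.3, -0.2]
opening: 66.0
```

```bash
python3 - <<'E'
from h import *
o=shot("16")
cv2.imwrite("pics/z23.png",cv2.resize(o["scene"]["frame"][150:470,170:490],None,fx=1.85,fy=1.85))
go(432,-115,180,90)
E
```

```text
t 28.0 shift [-144.5   -0.8   72.1] turn [ 0.5 -0.   0. ] |d| 162
```

View pics/z23.png

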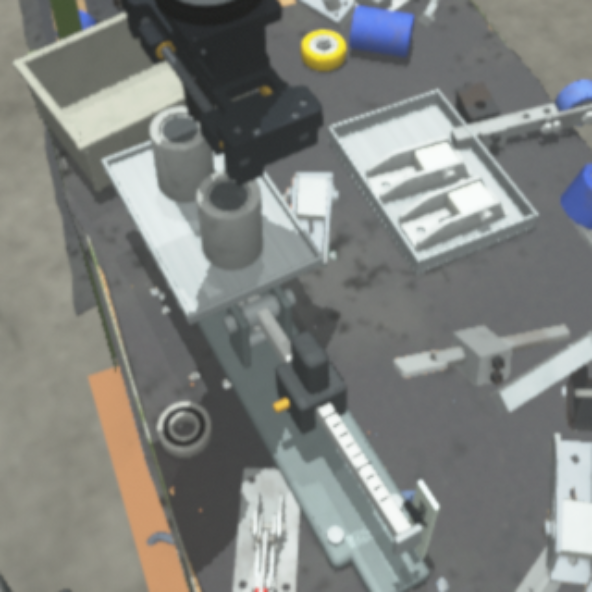

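Both sleeves stand on the pan, pan down. Now the counterpoise: I straddle its grip with the jaws along the beam, slightly open, as a fork.

move_arm(steps="0.14 -45 0 0 0 0 0;0.14 -100 -0.5 20 0 0 0;0.14 -140 -1.5 40 0 0 0;0.14 -145 -1.5 60 0 0 0;0.14 -145 -1.5 70 0 0 0;0.14 -145 -1.5 70 0 0 0")

```text
t: 28.75
ee_pos: [430.6, -114.5, 181.1]
ee_rot: [3.135, -0.001, 1.573]
contact_force: [0.4, 0.1, 0.5]
opening: 50.2
```

```bash
python3 - <<'E'
from h import *
o=shot("17")
cv2.imwrite("pics/z24.png",np.hstack([cv2.resize(o["scene"]["frame"][270:450,250:420],None,fx=2.3,fy=2.3),cv2.resize(o["top"]["frame"][210:390,350:520],None,fx=2.3,fy=2.3)]))
go(431,-115,128,90)
E
```

```text
t 28.85 shift [-0.5 -1.  54.2] turn [ 0.5 -0.   0.1] |d| 54
```

View pics/z24.png

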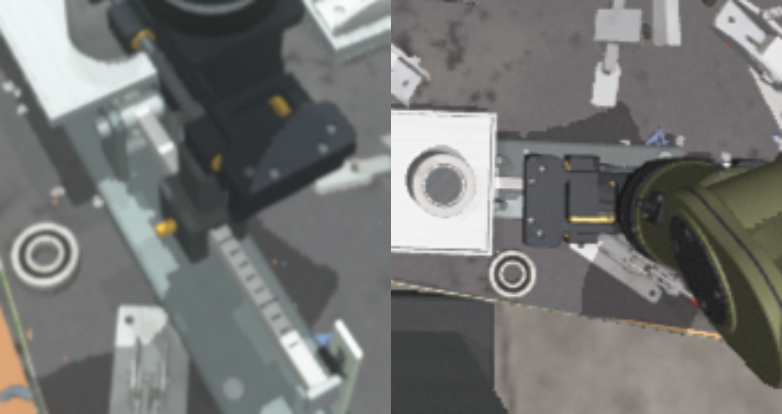

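move_arm(steps="0.14 0 -0.5 15 0 0 0;0.14 0 -0.5 27 0 0 0;0.14 0 -0.5 36 0 0 0;0.14 0 -0.5 40 0 0 0;0.14 0 -0.5 40 0 0 0")

```text
t: 29.48
ee_pos: [431.3, -114.4, 142.1]
ee_rot: [3.133, -0.0, 1.573]
contact_force: [-0.5, -0.1, 0.5]
opening: 50.5
```

move_arm(steps="0.14 0 0 6 0 0 0;0.14 0 0 11 0 0 0;0.14 0 0 14 0 0 0;0.14 0 0 14 0 0 0")

```text
t: 29.98
ee_pos: [431.3, -114.4, 127.8]
ee_rot: [3.134, -0.0, 1.573]
contact_force: [0.1, -0.2, 0.4]
opening: 50.5
```

move_arm(steps="0.14 -8 0 0 0 0 0;0.14 -16 0 0 0 0 0;0.14 -22 0 0 0 0 0;0.14 -28 0 0 0 0 0;0.14 -34 0 0 0 0 0;0.14 -40 0.3 0 0 0 0;0.14 -46 0.5 0 0 0 0;0.14 -52 0.7 0 0 0 0;0.14 -57 0.8 0 0 0 0;0.14 -60 0.8 0 0 0 0;0.14 -60 0.8 0 0 0 0")

```text
t: 31.35
ee_pos: [432.8, -175.4, 128.0]
ee_rot: [3.132, 0.001, 1.572]
contact_force: [0.2, -1.5, 0.8]
opening: 50.5
```

move_arm(steps="0.14 6 0 0 0 0 0;0.14 7 0 0 0 0 0;0.14 7 0 0 0 0 0;0.14 7 0 0 0 0 0;0.14 7 0 0 0 0 0;0.14 7 0 0 0 0 0;0.14 7 0 0 0 0 0;0.14 7 0 0 0 0 0;0.14 7 0 0 0 0 0;0.14 7 0 0 0 0 0;0.14 7 0 0 0 0 0;0.14 7 0 0 0 0 0")

```text
t: 32.85
ee_pos: [432.8, -168.4, 128.0]
ee_rot: [3.132, 0.001, 1.572]
contact_force: [-0.3, -0.4, 0.4]
opening: 50.0
```

```bash
python3 - <<'E'
from h import *
o=shot("18")
cv2.imwrite("pics/z25.png",np.hstack([cv2.resize(o["scene"]["frame"][270:480,220:420],None,fx=2,fy=2),cv2.resize(o["top"]["frame"][210:420,320:520],None,fx=2,fy=2)]))
E
```

```text
(no output)
```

View pics/z25.png

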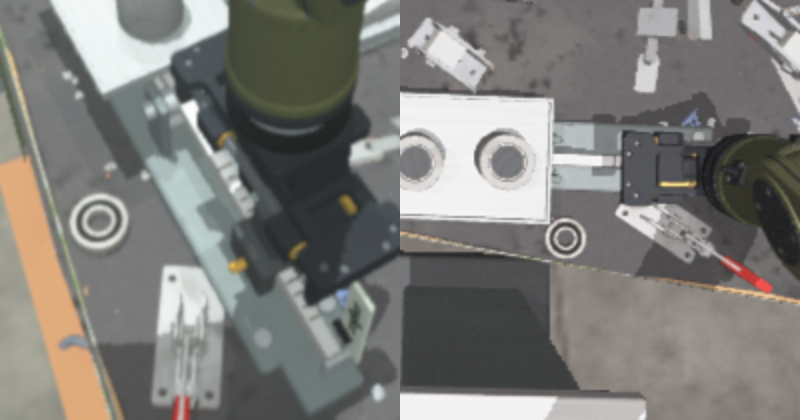

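move_arm(steps="0.14 0 0 -20 0 0 0;0.14 0 0 -50 0 0 0;0.14 0 30 -80 0 0 0;0.14 0 90 -80 0 0 0;0.14 0 140 -80 0 0 0;0.14 0 150 -80 0 0 0;0.14 0 150 -80 0 0 0;0.14 0 150 -80 0 0 0")

```text
t: 33.95
ee_pos: [580.2, -168.5, 209.1]
ee_rot: [3.135, 0.001, 1.572]
contact_force: [-0.2, 0.0, -0.1]
opening: 50.5
```

```bash
python3 - <<'E'
from h import *
import time
o=shot("19")
a=cv2.imread("pics/scene_16.png");b=o["scene"]["frame"]
cv2.imwrite("pics/z26.png",np.hstack([cv2.resize(x[300:480,290:420],None,fx=3.0,fy=3.0,interpolation=cv2.INTER_CUBIC) for x in(a,b)]))
E
```

```text
(no output)
```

View pics/z26.png

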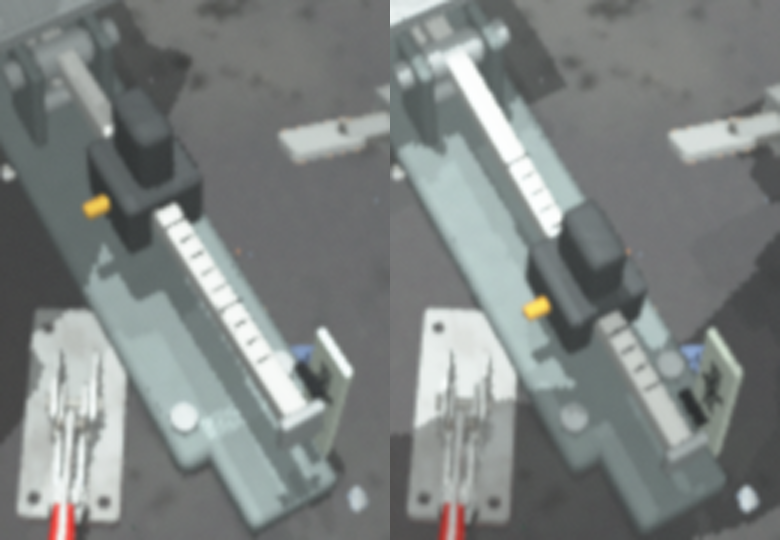

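```bash
python3 - <<'E'
from h import *
p=viewer.get_image("scene")
c=None
for t in(-.08,-.04,0,.04,.08):
    r=proj(p,[428.5,-27-239*np.cos(t),75-239*np.sin(t)]);c=r if c is None else c
    print(t,r.round(1),((r-c)*3).round(1))
print("poise grip at r for top",)
E
python3 - <<'E'
import sys; sys.path.insert(0,'.')
from h import *
f=cv2.imread("pics/scene_19.png")
cv2.imwrite("pics/z27.png",cv2.resize(f[390:470,360:440],None,fx=7,fy=7,interpolation=cv2.INTER_CUBIC))
f=cv2.imread("pics/scene_16.png")
cv2.imwrite("pics/z28.png",cv2.resize(f[390:470,360:440],None,fx=7,fy=7,interpolation=cv2.INTER_CUBIC))
E
```

```text
-0.08 [444. 393.] [0. 0.]
-0.04 [447.  392.6] [ 8.9 -1.3]
0 [449.6 392. ] [16.8 -3. ]
0.04 [452.  391.3] [23.9 -5.2]
0.08 [454.  390.4] [30.  -7.8]
poise grip at r for top
```

View pics/z27.png

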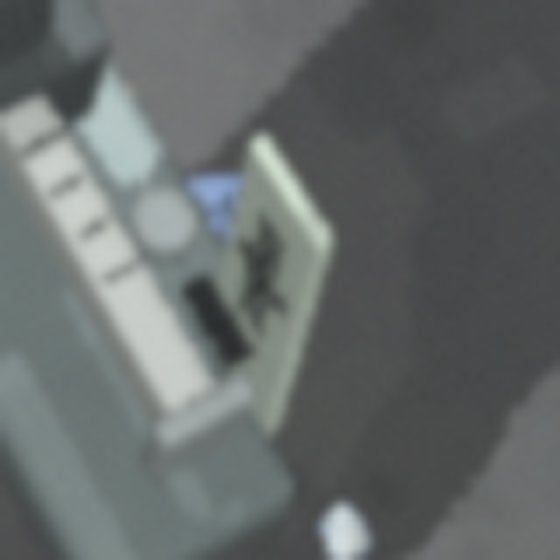

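View pics/z28.png

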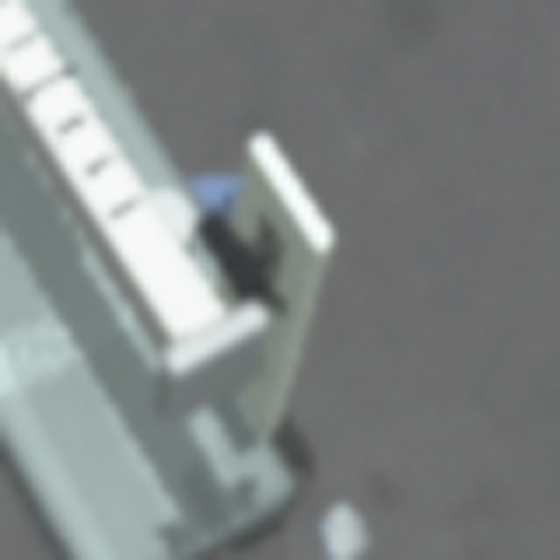

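```bash
python3 - <<'E'
from h import *
o=shot("20")
p,q=o["top"],o["scene"]
cv2.imwrite("pics/z29.png",cv2.resize(q["frame"][390:470,360:440],None,fx=5,fy=5,interpolation=cv2.INTER_CUBIC))
cv2.imwrite("pics/z30.png",np.hstack([cv2.resize(q["frame"][340:420,320:420],None,fx=4,fy=4,interpolation=cv2.INTER_CUBIC),cv2.resize(p["frame"][255:335,390:490],None,fx=4,fy=4,interpolation=cv2.INTER_CUBIC)]))
for n in o: print(n,[(round(t["conf"],2),t["pixel"]) for t in spotter.tip_of(o[n],"poise_grip")])
E
```

```text
top [(0.8, [291.7, 463.7])]
scene [(0.8, [382.3, 360.1])]
```

View pics/z30.png

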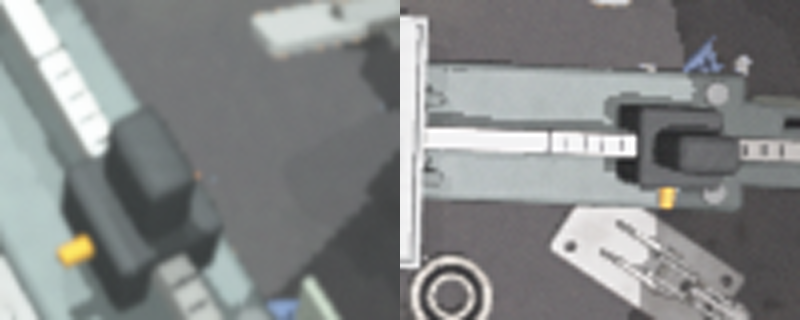

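View pics/z29.png

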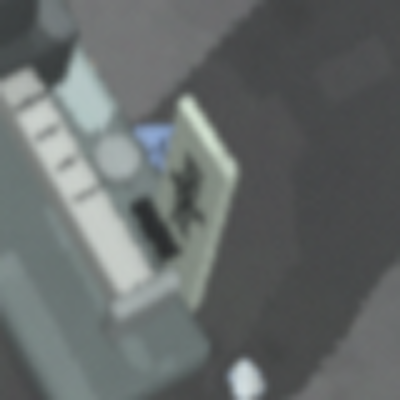

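```bash
python3 - <<'E'
from h import *
np.set_printoptions(precision=1,suppress=True)
p=viewer.get_image("top");q=viewer.get_image("scene")
A=(293.7,467.3);B=(340+150/4,320+152/4)
print(tri(p,A,q,B),atz(p,A,127))
# model: grip top center for travel s, tilt t, pivot y0
for y0 in(-27,):
  for t in(-.08,.08):
    for s in(15,40,65,80):
      r=-(75+s);Y=y0+r*np.cos(t)+63*np.sin(-t);Z=75+r*np.sin(t)+63*np.cos(t)
      print(t,s,round(Y,1),round(Z,1),proj(p,[431,Y,Z]).round(1),proj(q,[431,Y,Z]).round(1))
E
```

```text
(array([ 428.4, -174.1,  126.9]), np.float64(0.04430350006818348)) [ 428.5 -174.1  127. ]
-0.08 15 -111.7 145.0 [292.4 439.4] [335.5 337.1]
-0.08 40 -136.6 147.0 [292.8 452. ] [348.4 346.1]
-0.08 65 -161.5 149.0 [293.1 464.6] [361.8 355.5]
-0.08 80 -176.5 150.2 [293.4 472.2] [370.1 361.3]
0.08 15 -121.7 130.6 [292.  442.5] [346.1 340.5]
0.08 40 -146.7 128.6 [292.2 454.3] [360.4 349.4]
0.08 65 -171.6 126.6 [292.4 466. ] [375.3 358.6]
0.08 80 -186.5 125.4 [292.6 473.1] [384.4 364.3]
```

The beam rests at the +0.08 stop (pan up), with the counterpoise at about 67 mm. So balance is below about 52 mm. With the sleeves weighing at least 0.38 kg together, it is also above about 44 mm. I go for 48 mm.

```bash
python3 - <<'E'
from h import *
go(430,-173,200,90);go(430,-173,124,90)
E
```

```text
t 34.4 shift [  -4.6 -152.     8.1] turn [0.5 0.  0.1] |d| 152
t 34.4 shift [  -4.6 -152.7   84.1] turn [0.5 0.  0.1] |d| 174
```

move_arm(steps="0.14 -4 -50 0 0 0 0;0.14 -4 -105 4 0 0 0;0.14 -4 -145 8 0 0 0;0.14 -4 -152 20 0 0 0;0.14 -4 -152 40 0 0 0;0.14 -4 -152.5 60 0 0 0;0.14 -4 -152.5 74 0 0 0;0.14 -4 -152.5 82 0 0 0;0.14 -4 -152.5 84 0 0 0;0.14 -4 -152.5 84 0 0 0")

```text
t: 35.65
ee_pos: [430.4, -172.5, 124.3]
ee_rot: [3.132, 0.001, 1.572]
contact_force: [-0.1, 0.1, 0.3]
opening: 50.4
```

Now push in by 29.5 (TCP to y = -143), then back off.

move_arm(steps="0.14 6 0 0 0 0 0;0.14 11 0 0 0 0 0;0.14 15 0 0 0 0 0;0.14 19 0 0 0 0 0;0.14 23 0 0 0 0 0;0.14 26 0 0 0 0 0;0.14 28 0 0 0 0 0;0.14 29.5 0 0 0 0 0;0.14 29.5 0 0 0 0 0;0.14 22 0 0 0 0 0;0.14 22 0 0 0 0 0")

```text
t: 37.02
ee_pos: [430.0, -150.8, 124.1]
ee_rot: [3.133, 0.001, 1.571]
contact_force: [0.8, -0.6, -1.1]
opening: 50.5
```

move_arm(steps="0.14 0 0 -20 0 0 0;0.14 0 0 -50 0 0 0;0.14 0 30 -80 0 0 0;0.14 0 90 -80 0 0 0;0.14 0 140 -80 0 0 0;0.14 0 150 -80 0 0 0;0.14 0 150 -80 0 0 0;0.14 0 150 -80 0 0 0;0.14 0 150 -80 0 0 0;0.14 0 150 -80 0 0 0")

```text
t: 38.28
ee_pos: [578.6, -150.9, 205.6]
ee_rot: [3.133, 0.001, 1.571]
contact_force: [0.2, -0.3, -0.3]
opening: 50.2
```

```bash
python3 - <<'E'
from h import *
viewer.get_image("scene")
o=shot("21")
p,q=o["top"],o["scene"]
cv2.imwrite("pics/z31.png",np.hstack([cv2.resize(cv2.imread(f"pics/scene_{k}.png")[390:470,360:440],None,fx=3.3,fy=5,interpolation=cv2.INTER_CUBIC) for k in(16,21,20)]))
cv2.imwrite("pics/z32.png",np.hstack([cv2.resize(q["frame"][320:400,300:400],None,fx=4,fy=4,interpolation=cv2.INTER_CUBIC),cv2.resize(p["frame"][255:335,390:490],None,fx=4,fy=4,interpolation=cv2.INTER_CUBIC)]))
E
```

```text
(no output)
```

View pics/z31.png

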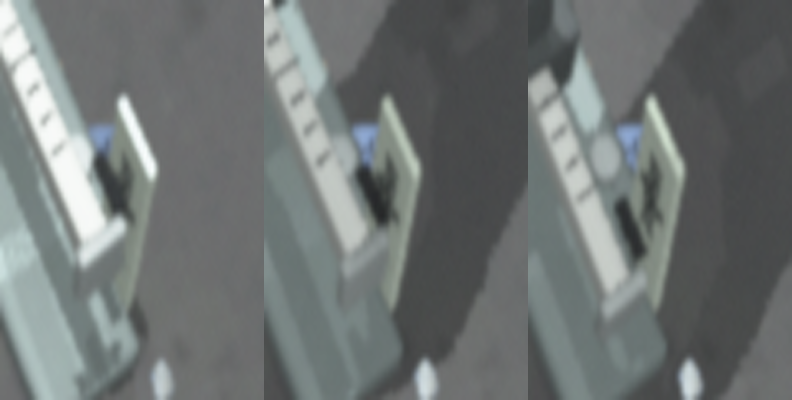

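View pics/z32.png

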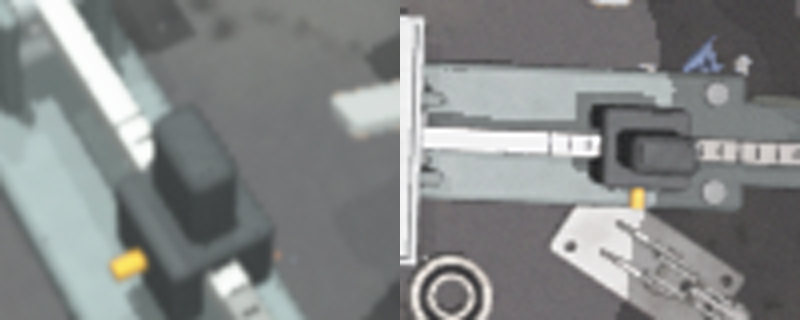

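```bash
cat > tilt.py <<'E'
from h import *
def sub(a,b,win,pad=14):
    r0,r1,c0,c1=win
    g=lambda f:cv2.Sobel(cv2.GaussianBlur(cv2.resize(cv2.cvtColor(f,cv2.COLOR_BGR2GRAY),None,fx=4,fy=4,interpolation=cv2.INTER_CUBIC),(0,0),3).astype(np.float32),cv2.CV_32F,0,1)
    A,B=g(a),g(b)
    t=A[r0*4:r1*4,c0*4:c1*4];s=B[(r0-pad)*4:(r1+pad)*4,(c0-5)*4:(c1+5)*4]
    m=cv2.matchTemplate(s,t,cv2.TM_CCOEFF_NORMED);_,v,_,l=cv2.minMaxLoc(m)
    return (l[1]/4-pad,l[0]/4-5,round(float(v),2))
E
python3 - <<'E'
from tilt import *
o=shot("22")
I={k:cv2.imread(f"pics/scene_{k}.png") for k in(1,16,18,19,20,21,22)}
for nm,win in {"cap":(440,462,378,400),"panL":(300,326,235,300),"pancorner":(282,322,300,350)}.items():
    if nm=="cap": win=(436,458,380,402)
    print(nm,{k:sub(I[20],I[k],win) for k in(16,20,21,22)})
# expected rows for pan near corner by height
q=o["scene"]
for dz in(-8,-4,0,4,8): print(dz,proj(q,[369,-27,113+8+dz]).round(1))
E
```

```text
cap {16: (-10.25, 1.5, 0.82), 20: (0.0, 0.0, 1.0), 21: (-7.75, 2.0, 0.82), 22: (-7.75, 2.0, 0.82)}
panL {16: (0.5, -0.75, 0.55), 20: (0.0, 0.0, 1.0), 21: (3.25, 2.0, 0.57), 22: (3.25, 2.0, 0.57)}
pancorner {16: (0.0, 0.0, 0.38), 20: (0.0, 0.0, 1.0), 21: (3.0, 2.25, 0.54), 22: (3.0, 2.25, 0.54)}
-8 [321.6 273.8]
-4 [320.2 273.6]
0 [318.8 273.4]
4 [317.4 273.2]
8 [315.9 273. ]
```

The beam has settled at about -0.05 rad (pan low). I need to move the counterpoise about 8.5 mm outward, so the final push position is TCP y of about -159.

```bash
python3 - <<'E'
from h import *
p=viewer.get_image("top");print(atz(p,(293.3,455.5),144))
go(430,-146.5,126,90)
E
```

```text
[ 429.87933112 -144.62740591  144.        ]
t 38.58 shift [   4.3 -149.9   78.1] turn [0.5 0.  0. ] |d| 169
```

move_arm(steps="0.14 4 -50 0 0 0 0;0.14 4 -105 2 0 0 0;0.14 4 -142 5 0 0 0;0.14 4 -149 10 0 0 0;0.14 4 -149.5 30 0 0 0;0.14 4 -149.5 50 0 0 0;0.14 4 -149.5 65 0 0 0;0.14 4 -150 75 0 0 0;0.14 4 -150 78 0 0 0;0.14 4 -150 78 0 0 0")

```text
t: 39.83
ee_pos: [430.4, -146.8, 126.2]
ee_rot: [3.132, 0.001, 1.571]
contact_force: [0.1, -0.8, -0.3]
opening: 50.0
```

move_arm(steps="0.14 -3 0 0 0 0 0;0.14 -6 0 0 0 0 0;0.14 -8 0 0 0 0 0;0.14 -10 0 0 0 0 0;0.14 -12 0 0 0 0 0;0.14 -12 0 0 0 0 0;0.14 -12 0 0 0 0 0")

```text
t: 40.7
ee_pos: [430.6, -158.9, 126.2]
ee_rot: [3.132, 0.001, 1.571]
contact_force: [1.5, 3.2, -1.8]
opening: 50.8
```

move_arm(steps="0.14 4 0 0 0 0 0;0.14 4 0 0 0 0 0;0.14 4 0 -20 0 0 0;0.14 4 0 -50 0 0 0;0.14 4 30 -80 0 0 0;0.14 4 90 -80 0 0 0;0.14 4 140 -80 0 0 0;0.14 4 150 -80 0 0 0;0.14 4 150 -80 0 0 0;0.14 4 150 -80 0 0 0;0.14 4 150 -80 0 0 0;0.14 4 150 -80 0 0 0")

```text
t: 42.2
ee_pos: [579.2, -155.0, 207.8]
ee_rot: [3.132, 0.001, 1.571]
contact_force: [0.1, 0.3, -0.3]
opening: 50.1
```

```bash
python3 - <<'E'
from tilt import *
o=shot("23")
I={k:cv2.imread(f"pics/scene_{k}.png") for k in(16,20,22,23)}
win=(436,458,380,402)
print({k:sub(I[20],I[k],win) for k in I})
cv2.imwrite("pics/z33.png",np.hstack([cv2.resize(I[k][390:470,360:440],None,fx=3.3,fy=5,interpolation=cv2.INTER_CUBIC) for k in(22,23,20)]))
E
```

```text
{16: (-10.25, 1.5, 0.82), 20: (0.0, 0.0, 1.0), 22: (-7.75, 2.0, 0.82), 23: (-5.5, 1.25, 0.83)}
```

View pics/z33.png

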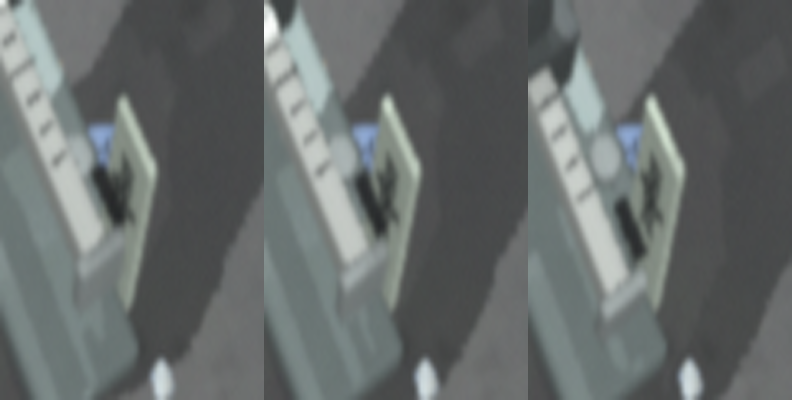

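The tilt is now about -0.015 rad, within tolerance, but I push 3 mm further out to gain margin.

```bash
python3 - <<'E'
from h import *
go(430,-155.5,126,90)
E
```

```text
t 42.3 shift [  -0.5 -150.3   80.3] turn [0.6 0.1 0. ] |d| 170
```

move_arm(steps="0.14 0 -50 0 0 0 0;0.14 0 -105 2 0 0 0;0.14 0 -142 5 0 0 0;0.14 0 -149 10 0 0 0;0.14 0 -150 30 0 0 0;0.14 0 -150 50 0 0 0;0.14 0 -150 67 0 0 0;0.14 0 -150 77 0 0 0;0.14 0 -150 80 0 0 0;0.14 0 -150 80 0 0 0")

```text
t: 43.55
ee_pos: [430.8, -154.9, 126.5]
ee_rot: [3.131, 0.001, 1.571]
contact_force: [0.0, -0.1, -0.2]
opening: 50.2
```

move_arm(steps="0.14 -2 0 0 0 0 0;0.14 -4 0 0 0 0 0;0.14 -6 0 0 0 0 0;0.14 -7 0 0 0 0 0;0.14 -7 0 0 0 0 0;0.14 -7 0 0 0 0 0")

```text
t: 44.3
ee_pos: [431.0, -161.6, 126.4]
ee_rot: [3.131, 0.0, 1.572]
contact_force: [0.7, 2.7, -1.3]
opening: 50.3
```

move_arm(steps="0.14 5 0 0 0 0 0;0.14 5 0 0 0 0 0;0.14 5 0 -20 0 0 0;0.14 5 0 -50 0 0 0;0.14 5 30 -80 0 0 0;0.14 5 90 -80 0 0 0;0.14 5 140 -80 0 0 0;0.14 5 150 -80 0 0 0;0.14 5 150 -80 0 0 0;0.14 5 150 -80 0 0 0;0.14 5 150 -80 0 0 0;0.14 5 150 -80 0 0 0")

```text
t: 45.8
ee_pos: [579.5, -156.7, 208.2]
ee_rot: [3.131, 0.001, 1.572]
contact_force: [0.3, -0.2, 0.3]
opening: 50.3
```

move_arm(steps="0.14 0 0 0 0 0 0;0.14 0 0 0 0 0 0;0.14 0 0 0 0 0 0;0.14 0 0 0 0 0 0;0.14 0 0 0 0 0 0;0.14 0 0 0 0 0 0;0.14 0 0 0 0 0 0;0.14 0 0 0 0 0 0")

```text
t: 46.8
ee_pos: [579.4, -156.7, 208.2]
ee_rot: [3.131, 0.001, 1.572]
contact_force: [-0.9, -0.2, -0.2]
opening: 50.1
```

```bash
python3 - <<'E'
from tilt import *
o=shot("24")
I={k:cv2.imread(f"pics/scene_{k}.png") for k in(16,20,22,23,24)}
for win in((436,458,380,402),(425,450,370,398)):
  print({k:sub(I[20],I[k],win) for k in I})
cv2.imwrite("pics/z34.png",cv2.resize(I[24][130:480,170:490],None,fx=1.8,fy=1.7,interpolation=cv2.INTER_CUBIC))
E
```

```text
{16: (-10.25, 1.5, 0.82), 20: (0.0, 0.0, 1.0), 22: (-7.75, 2.0, 0.82), 23: (-5.5, 1.25, 0.83), 24: (-5.0, 1.25, 0.86)}
{16: (-9.75, 1.25, 0.68), 20: (0.0, 0.0, 1.0), 22: (-7.25, 1.5, 0.75), 23: (-5.25, 1.0, 0.83), 24: (-4.75, 0.75, 0.84)}
```

View pics/z34.png

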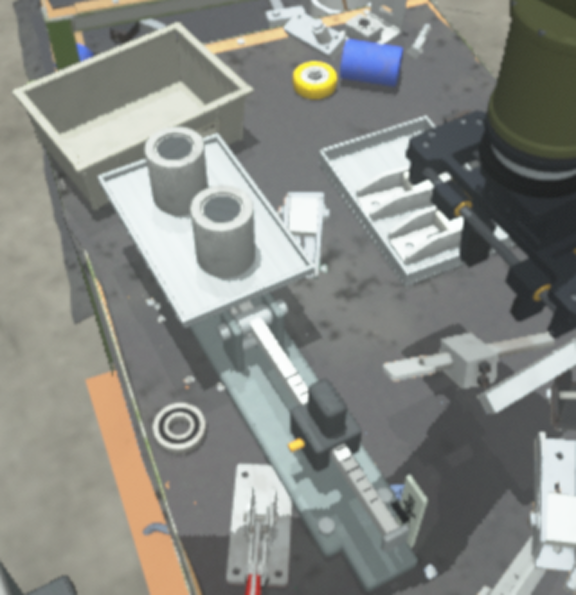

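View pics/top_24.png

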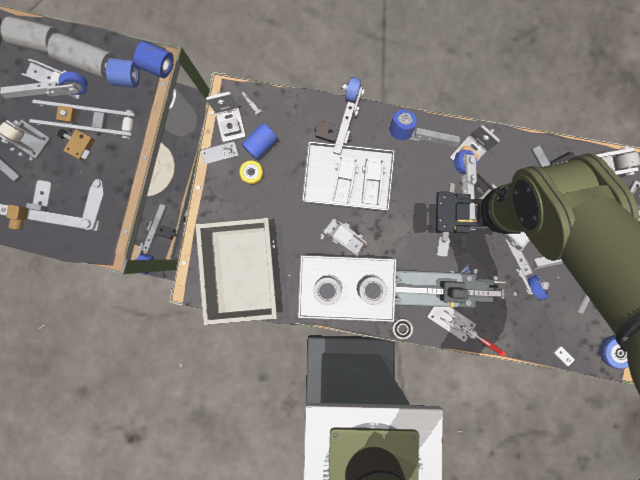

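```bash
python3 - <<'E'
from h import *
f=cv2.imread("pics/scene_24.png")
cv2.imwrite("pics/z35.png",cv2.resize(f[390:470,360:440],None,fx=7,fy=7,interpolation=cv2.INTER_CUBIC))
E
```

```text
(no output)
```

View pics/z35.png

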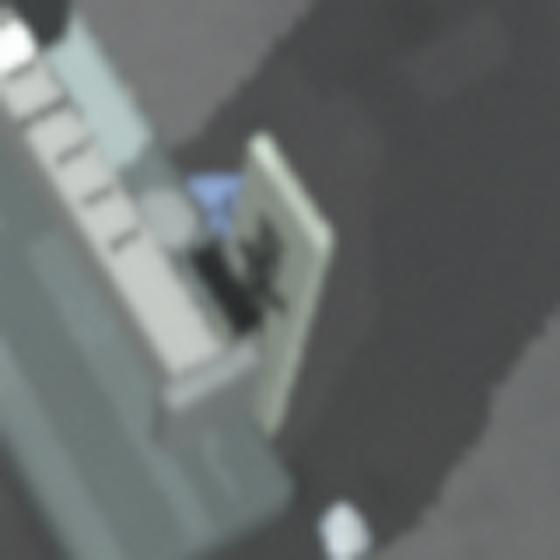

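The pointer stands near the middle of the mark, and the beam end is midway between its two stops (5.0 of 10.25 px). Handing in.

```bash
python3 - <<'E'
from h import *
print(job.sign_off())
E
```

```text
the job is handed in; nothing more can be done
None
```

The job is handed in. In the last pictures both brackets lie flat in the tray, and both sleeves stand on the pan. There was no third sleeve: the bin is empty. The arm stands clear, with the measured force near zero.

- **First bracket:** on its first lowering it landed on the tip of a clutter arm that overhangs the tray, with about 27 N at the wrist. I lifted it, moved it sideways, turned it slightly and set it down cleanly.
- **Counterpoise:** my first push, based on rough wrist-force weights, went too far and the beam tipped to its upper stop. A push back in left it at about -0.05 rad. Two small pushes outward then brought it level.
- **Beam:** the last reading is about -0.007 rad, from the position of the beam's end between its two stops. My picture readings are good to about 0.01 rad. In the last picture the pointer stands near the middle of the level mark, which agrees.

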